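# Fence up and gauge the specimen blocks at the microscope light base

## Robot

A 6-joint arm with a two-finger parallel gripper is mounted at the origin on the work surface. World frame = base frame: x ahead of the robot, y to its left, z up, the work surface at z = 0. Lengths are in m, angles in rad, forces in N, time in s.
With the tool pointing down it reaches from about 0.35 to 0.775 m from the base axis. Payload 5.5 kg.
Tool frame: the origin (TCP) lies midway between the tips of the shut fingers; the grasp point (between the pads) lies env.tcp_to_grasp behind it (env.tcp_to_grasp is the distance from the TCP to the grasp point, in m); z points along the fingers, y is the direction in which the jaws open and shut (so a half turn about z gives the same grasp; the last joint's range is limited). The gripper opens to 85 mm and grips with 20 to 120 N. Pads are 22 mm wide; open, the fingers measure 114 mm over their backs; the gripper's body (76 mm by 85 mm) begins 54 mm behind the grasp point. The pads swing forward as they close: fully open they stand 13 mm farther back than shut.
Start: joints at [0.991, 0.313, 0.046, 1.304, 0, 1.431], TCP at [0.245, 0.52, 0.231] pointing down, gripper open.
Joint ranges: [-2.76, 2.76], [-0.86, 1.69], [-1.03, 1.26], [-2.2, 2.34], [-1.47, 1.5], [-3.14, 3.14]. Speed limits (rad/s): [2.57, 2.57, 3.14, 3.14, 3.14, 3.14].

## Interface

Orientations are given as a unit quaternion [w, x, y, z].
In Python, from workcell import env gives the robot as it stands.
- The arm moves only by the shell command python3 -m handwheel 'ROWS' [OPENING] [FORCE]. ROWS is JSON, a list of rows, each an object of numbers: "dx", "dy", "dz": the shift along the tool's x, y, z normalised to -1 to 1, where 1 is 20 mm; "roll": the turn about the tool's z normalised to -1 to 1, where 1 is 6 degrees. In form: [{"dx": .., "dy": .., "dz": .., "roll": ..}, ...]. A call has 1 to 8 rows; each row shifts and turns the commanded pose from where the row before left it, along the tool's axes as they then stand; what a row does not reach is not made up. A row lasts 1/12 s, in which the tool goes at most 41.7 mm and 7.16 degrees, less where a joint would pass 70% of its speed; a pose out of reach is approached as far as the arm can. A call with a number of a shift or a turn outside -1 to 1 is refused whole. A call with a gripper value outside its range is refused whole. OPENING is the closure in counts, from 0 (fully open) to 255 (shut), set as the call begins (- or left out, the last holds). The fingers move at their own pace and stop on an object; FORCE is the grip in N (left out, the last holds). Time passes only in rows, so rows that do not move let the fingers close. It gives the time, the measured TCP pose, the force and the opening at its end, in the units of the state.
- env.get_state(): the state, without advancing time (a new reading comes with each control period).
- env.read_camera(name): name is "side" or "top" or "wrist"; returns the picture (400x640x3 uint8, blue, green, red); there is no depth.
- env.calibration(name): a dict with "fx", "fy", "cx", "cy" (pixels), "R" (3x3) and "t" (3): a world point X has camera coordinates R X + t. Camera axes: x right, y down, z forward; pixel columns grow to the right and rows downward; lengths in m; the calibration is good to about 2 mm. A picture is of the moment at which its call begins: read the wrist's pose just before it. calibration takes no time and is no camera call; for the wrist camera it gives the pose at the moment of the call.
- env.hand_in(): hands the job in, once; it reports no verdict.
The state is a dict: "clock": time; "joint_pos": joint angles; "qvel": joint speeds; "tau": joint torques, N m; "tcp_pos": TCP position; "orientation": TCP orientation; "wrist_force": force on the tool from outside, world axes, zero at the start; "ft_torque": the same for the moment, N m; "finger_gap": finger opening in m.
Only numpy, scipy, OpenCV 4.12 (cv2) and the standard library are available. Lean on these libraries where they do the work, as an engineer would, in place of code of your own. Each camera call takes 0.05 s, during which the arm holds its last target.

## Task

Lay the straightedge on the bench flush along the front edge of the microscope's light base, roughly centred, and stand every specimen block on the bench with one of its narrow end faces flush and square against the straightedge's near side, far enough apart for the gauge to straddle each one. With all of them lined up, take the height gauge and lower it over each block in turn, from the lowest block to the tallest, until both its legs stand on the bench and its sprung foot rests on the block and reads the height, holding it there for a full second. Finally stand the gauge back on the middle of its mat, with the straightedge and all blocks still flush (put back any that gets knocked away), and leave the bottle, tube rack and dish where they are.

Things in the scene. Friction and masses are not known exactly. Their poses are not given: they have to be found in the camera images.
- base: fixed light base of a stereo microscope: low grey painted plate, 120 (x) x 300 (y) x 18 mm high, round glass window in its top; origin at the centre of its underside on the bench; its front edge is the vertical face at its own x = -60 mm (the side towards the robot), which runs along its y axis
- straightedge: loose steel bar 20 (x) x 280 (y) x 20 mm high, 0.45 kg, lying on the bench, with a black upright grip on the middle of its top: 14 (x) x 50 (y) mm, from 20 to 60 mm above the bench; origin at the centre of its underside; both long faces (x = +-10 mm) are true and the two ways round are alike
- low_block: aluminium specimen block 72 (x, long) x 52 (y) x 24 mm high, about 0.2 kg, standing on the bench; origin at the centre of its underside, its narrow end faces at x = +-36 mm; a small amber disc is flush in the top near one end; may be absent (either way round will do)
- mid_block: as low_block but 84 (x) x 52 (y) x 32 mm high, about 0.3 kg, end faces at x = +-42 mm; may be absent
- tall_block: as low_block but 96 (x) x 52 (y) x 40 mm high, about 0.45 kg, end faces at x = +-48 mm; may be absent
- gauge: loose bridge-shaped height gauge, 0.4 kg, 124 mm tall, standing on its mat: two steel legs 44 (x) x 12 (y) mm with a clear gap of 72 mm between them (y = -36 to +36 mm, outer faces at y = +-48 mm) and 60 mm of headroom, a grey cross-beam from 60 to 82 mm high with a white dial on its -x face, and above it a black grip 24 x 24 mm from 82 to 124 mm; origin midway between the soles of the legs
- foot (a point): centre of the underside of the gauge's sprung foot, a 20 mm steel disc on a slide in the middle of the gauge, between the legs; 15 mm above the soles when free
- plunger (a joint): slide of the gauge's foot (m): 0 when the foot hangs free (sprung down with 1 to 1.5 N), grows as a part pushes it up; with the soles on the bench the part's height is 15 mm + this value; end stop at 0.038
- mat: fixed square black rubber mat 120 x 120 x 4 mm, the gauge's parking place; origin at the centre of its underside
- bottle: bystander: glass reagent bottle with a blue cap, 70 mm across, 120 mm tall; origin at its base
- tube_rack: bystander: open blue plastic tube rack 80 x 120 x 45 mm; origin at its base
- dish: bystander: closed white petri dish 90 mm across, 16 mm high; origin at its base
Mind the look-alikes: they are no part of the job. Leave any black or red look-alike of the low_block alone.

How it is judged:
By the outcome, as a careful person would: the job done as asked, in the order asked, and still so for the second after the job is handed in, with the robot touching nothing.
Of low_block, mid_block, tall_block only 2 to 3 are there at a start; the rules pass over those that are not, and their reading is None.
At some moment in a run one of low_block, mid_block, tall_block may be knocked a few centimetres aside while the robot is not near it.
It also fails if it takes over 210 s, if anything falls off the work surface, if the arm or the gripper's body presses on something with over 40 N, if the wrist force passes 120 N, or if a joint passes its speed limit or range.

## Working session

There is one attempt and no reset: what is moved stays moved. The work goes in short steps, Python scripts to look and compute and a shell command to move; the robot and the scene stay as the last step left them, time stands still between calls to the robot, and variables do not carry over. Pictures are saved under pics/ and viewed, and the job is handed in when it is done.

```bash
ls -la; mkdir -p pics; python3 - <<'E'
from workcell import env
import cv2
s=env.get_state()
for k,v in s.items(): print(k,v)
print(env.tcp_to_grasp)
for n in ["top","side","wrist"]:
    c=env.calibration(n); print(n,c)
    cv2.imwrite(f"pics/{n}0.png",env.read_camera(n))
E
```

```text
total 12
drwxr-xr-x  3 agent agent 4096 Dec  7 16:49 .
drwxr-xr-x 23 root  root  4096 Dec  7 16:49 ..
drwxr-xr-x  2 agent agent 4096 Dec  7 16:49 pics
clock 0.0
joint_pos [9.91393097e-01 3.14009134e-01 4.49767794e-02 1.30360213e+00
 2.47589297e-05 1.43117978e+00]
qvel [ 0.00032767 -0.00028077  0.00107893  0.00051545  0.00187392 -0.00173585]
tau [-5.33996317e-04 -4.80627072e+01  2.98534495e+01  1.93874975e-02
 -1.55497387e-04 -9.81053148e-06]
tcp_pos [0.24453164 0.51984682 0.23040301]
orientation [-3.34933464e-04  2.18125451e-01  9.75920306e-01 -8.55964263e-04]
wrist_force [ 0.23903088  0.22053135 -0.23339714]
ft_torque [-0.02517235  0.00587492 -0.02966983]
finger_gap 0.0855746553317027
0.0187
top {'fx': 434.83104524509554, 'fy': 434.83104524509554, 'cx': 315.0862817868964, 'cy': 196.74778199927826, 'R': array([[ 0.0036981 , -0.99997198,  0.00650884],
       [-0.98743768, -0.00467978, -0.15793962],
       [ 0.15796566, -0.00584299, -0.98742732]]), 't': array([1.00452389e-03, 5.25980826e-01, 1.36811189e+00])}
side {'fx': 500.79848134197823, 'fy': 500.79848134197823, 'cx': 313.8947336712114, 'cy': 198.46175684833838, 'R': array([[ 0.97429226, -0.22406221,  0.02346726],
       [-0.10082937, -0.5268309 , -0.84396839],
       [ 0.2014647 ,  0.81990568, -0.53587933]]), 't': array([-0.50042615,  0.11238678,  1.43228077])}
wrist {'fx': 328.2775025804829, 'fy': 328.2775025804829, 'cx': 315.9534565363075, 'cy': 204.97883944512216, 'R': array([[ 0.4258393 ,  0.90479566, -0.00238704],
       [ 0.86543339, -0.40654102,  0.29283008],
       [ 0.26398095, -0.12676438, -0.95616152]]), 't': array([-0.57402197, -0.03803688,  0.38031932])}
```

View pics/top0.png

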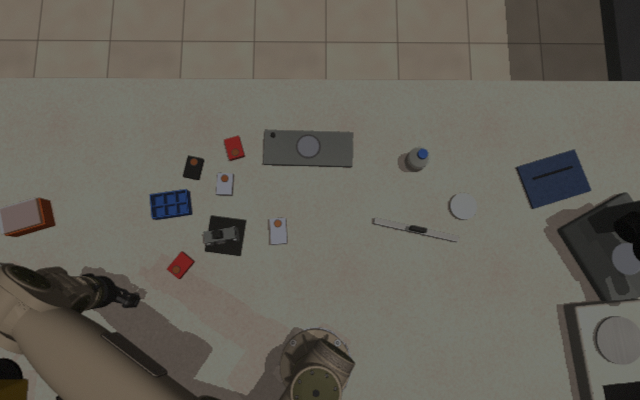

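View pics/side0.png

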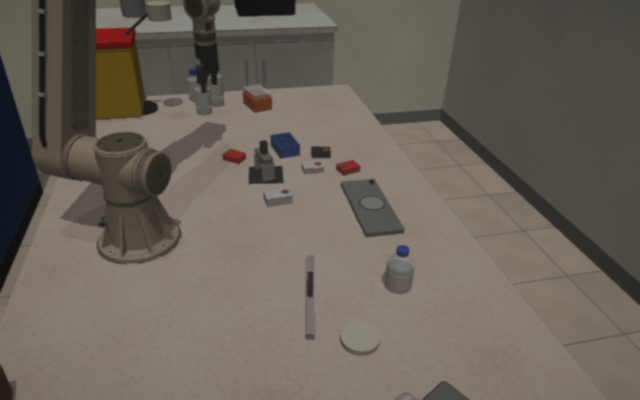

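View pics/wrist0.png

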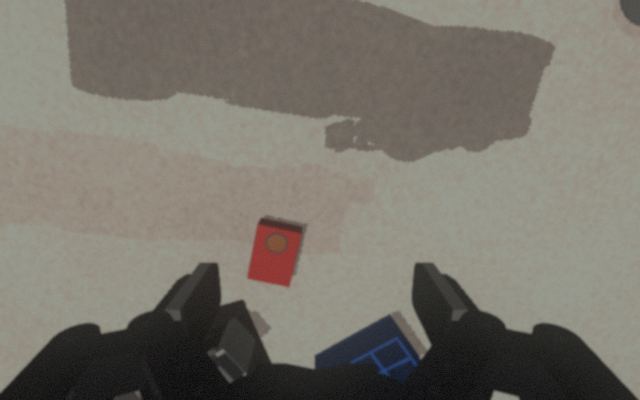

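The top view shows two aluminium candidates with amber discs, at (225,184) and (278,231). The look-alikes are red at (234,148) and (180,264), and black at (193,167). The straightedge is at (415,230), the gauge on its mat at (222,236), and the base at (308,148). I'll crop closer and measure.

```bash
cat > h.py <<'E'
import numpy as np, cv2
from workcell import env
def ray(c,px):
    px=np.atleast_2d(np.asarray(px,float))
    K=np.array([[c['fx'],0,c['cx']],[0,c['fy'],c['cy']],[0,0,1]])
    R=np.array(c['R']);t=np.array(c['t'])
    d=np.c_[px,np.ones(len(px))]@np.linalg.inv(K).T@R
    return -R.T@t,d
def onz(c,px,z):
    o,d=ray(c,px); return o+d*((z-o[2])/d[:,2])[:,None]
def proj(c,X):
    X=np.atleast_2d(X)@np.array(c['R']).T+np.array(c['t'])
    return np.c_[c['fx']*X[:,0]/X[:,2]+c['cx'],c['fy']*X[:,1]/X[:,2]+c['cy']]
E
python3 - <<'E'
from h import *
im=cv2.imread('pics/top0.png')
a=cv2.resize(im[120:290,140:300],None,fx=4.4,fy=3.5*4.4/4.4*1,interpolation=cv2.INTER_CUBIC)
cv2.imwrite('pics/a.png',cv2.resize(im[130:280,140:300],(640,600),interpolation=cv2.INTER_CUBIC))
cv2.imwrite('pics/b.png',cv2.resize(im[120:260,250:480],(800,487),interpolation=cv2.INTER_CUBIC))
im=cv2.imread('pics/side0.png')
cv2.imwrite('pics/c.png',cv2.resize(im[120:240,220:420],(800,480),interpolation=cv2.INTER_CUBIC))
E
```

```text
(no output)
```

View pics/a.png

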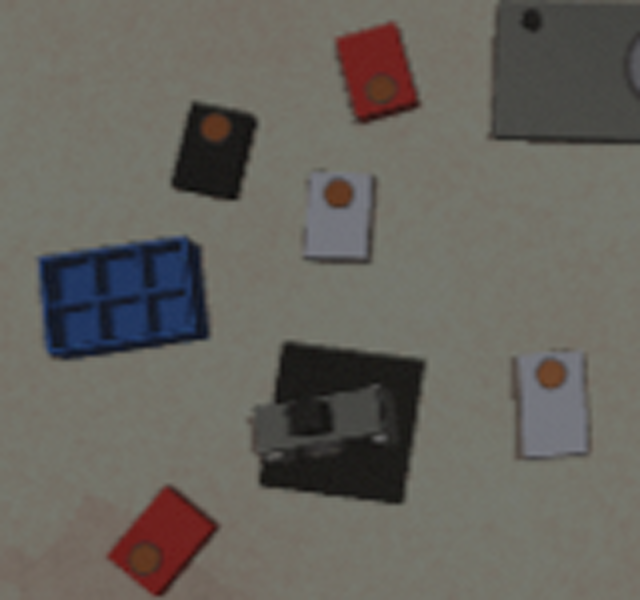

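View pics/b.png

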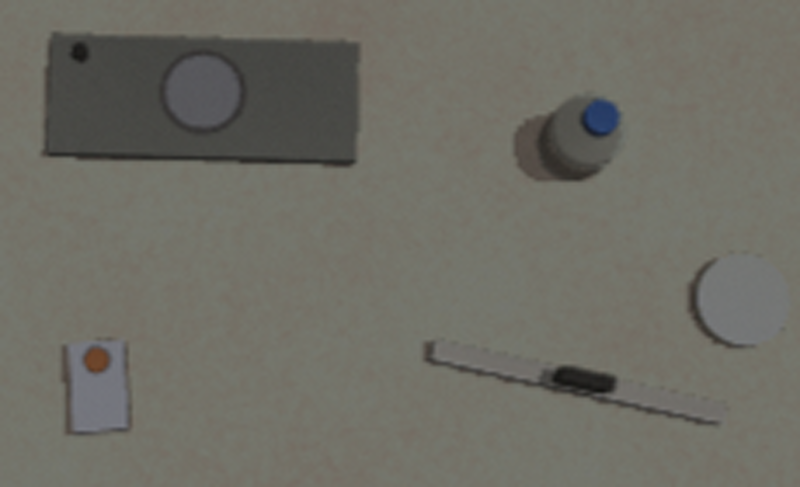

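View pics/c.png

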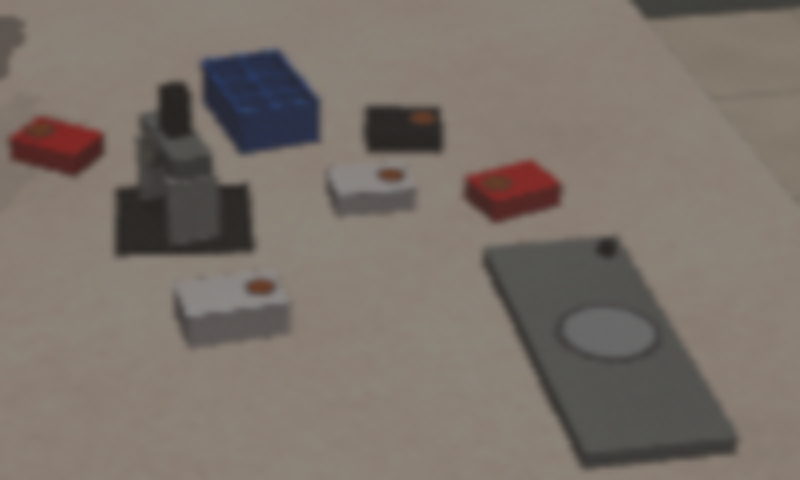

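The two crops show plain aluminium blocks with an amber disc each, so they are the real ones. The red and black blocks stay put. Next is the measurement.

```bash
cat > meas.py <<'E'
from h import *
def rectinfo(c,im,mask,seed,z):
    n,l,st,ce=cv2.connectedComponentsWithStats(mask)
    # label nearest the seed
    i=l[int(seed[1]),int(seed[0])]
    if i==0: print('seed off');return None
    m=(l==i).astype(np.uint8)
    cs,_=cv2.findContours(m,cv2.RETR_EXTERNAL,cv2.CHAIN_APPROX_NONE)
    k=max(cs,key=cv2.contourArea)[:,0].astype(float)
    P=onz(c,k,z)[:,:2]
    (cx,cy),(w,h),a=cv2.minAreaRect((P*1000).astype(np.float32))
    if w<h: w,h,a=h,w,a+90
    a=(a+90)%180-90
    return cx,cy,w,h,a
E
python3 - <<'E'
from meas import *
U=4
im=cv2.imread('pics/top0.png'); c=env.calibration('top')
big=cv2.resize(im,None,fx=U,fy=U,interpolation=cv2.INTER_CUBIC)
c=dict(c); c['fx']*=U;c['fy']*=U;c['cx']=(c['cx']+.5)*U-.5;c['cy']=(c['cy']+.5)*U-.5
hsv=cv2.cvtColor(big,cv2.COLOR_BGR2HSV)
for p in [(225,192),(278,238),(300,135),(390,222),(440,236),(415,229),(215,252),(320,170),(462,207),(222,235)]:
    print(p,im[p[1],p[0]],hsv[p[1]*U,p[0]*U])
def show(n,m,s,z):
    m=cv2.morphologyEx(m.astype(np.uint8),cv2.MORPH_CLOSE,np.ones((9,9)))
    r=rectinfo(c,big,m,(s[0]*U,s[1]*U),z); print(n,z,None if r is None else np.round(r,1))
B,G,R=[big[:,:,i].astype(int) for i in range(3)]
blk=(B>R)&(G>80)|((R>B+25))&(R>100)
al=(B-R>-4)&(G>85)
for z in(.024,.032,.04):
  show('A',al,(225,192),z);show('B',al,(278,238),z)
show('base',(abs(G-B)<14)&(G<95)&(G>45),(280,155),.018)
show('mat',(G<48),(215,252),.004)
E
```

```text
(225, 192) [125 117 116] [117  18 125]
(278, 238) [126 118 117] [114  20 126]
(300, 135) [66 69 69] [30 11 69]
(390, 222) [104 109 112] [ 17  16 111]
(440, 236) [107 111 114] [ 17  16 114]
(415, 229) [31 33 34] [10 21 36]
(215, 252) [33 35 38] [15 35 29]
(320, 170) [103 113 114] [ 25  27 114]
(462, 207) [118 118 116] [ 90   4 118]
(222, 235) [29 30 31] [30 21 24]
A 0.024 [573.1 303.5  71.8  53.   -1.1]
B 0.024 [417.1 123.3  86.6  54.3   4.4]
A 0.032 [571.5 301.8  71.4  52.7  -1.1]
B 0.032 [416.4 122.7  86.1  54.    4.4]
A 0.04 [570.  300.2  71.   52.4  -1.1]
B 0.04 [415.8 122.1  85.6  53.7   4.4]
base 0.018 [695.1  29.2 305.5 127.7  88.7]
mat 0.004 [402.6 298.  118.4 117.8  82.6]
```

```bash
cat > go.py <<'E'
# usage: python3 go.py x y z [psi_deg]: prints tool-frame shifts (in units of 20 mm) from present TCP; psi = world angle of tool y
import sys
from h import *
def yaw(s):
    from scipy.spatial.transform import Rotation as Ro
    q=s['orientation']; M=Ro.from_quat([q[1],q[2],q[3],q[0]]).as_matrix()
    return M
s=env.get_state(); M=yaw(s); psi=np.degrees(np.arctan2(M[1,1],M[0,1]))
p=np.array(s['tcp_pos'])
print('t %.2f tcp'%s['clock'],np.round(p*1000,1),'psi %.2f tilt %.4f %.4f'%(psi,M[0,2],M[1,2]),'F',np.round(s['wrist_force'],1),'gap %.1f'%(1000*s['finger_gap']),'j',np.round(s['joint_pos'],2))
if len(sys.argv)>3:
    t=np.array([float(v) for v in sys.argv[1:4]])/1000
    d=M.T@(t-p)/.02
    if len(sys.argv)>4:
        dp=(float(sys.argv[4])-psi+90)%180-90
        print('roll units total (neg of dpsi) %.3f'%(-dp/6), 'if roll first:')
        a=np.radians(psi+dp); Y=np.array([np.cos(a),np.sin(a),0]);X=np.cross(Y,[0,0,-1]);
        print(' after-roll shifts', np.round(np.array([X@(t-p),Y@(t-p),-(t-p)[2]])/.02,3))
    print('shifts now-frame',np.round(d,3))
E
python3 - <<'E'
from h import *
c=env.calibration('top')
print(onz(c,[[417,229]],.06), onz(c,[[372.5,219],[456,241]],.02))
im=cv2.imread('pics/top0.png')
print(-np.array(c['R']).T@c['t'])
w=env.calibration('wrist'); print('wristcam',-np.array(w['R']).T@w['t'])
E
python3 go.py 450 -220 230 0
```

```text
[[ 0.42113781 -0.31985253  0.06      ]] [[ 0.45667551 -0.18488293  0.02      ]
 [ 0.38610301 -0.45503487  0.02      ]]
[0.30325488 0.01145984 1.43397773]
wristcam [0.17698505 0.55215436 0.37352712]
t 0.15 tcp [244.6 520.  230.6] psi 64.80 tilt -0.0008 -0.0011 F [-0.6  0.3  0.5] gap 85.5 j [0.99 0.31 0.05 1.3  0.   1.43]
roll units total (neg of dpsi) 10.800 if roll first:
 after-roll shifts [-3.6999e+01  1.0270e+01  3.0000e-02]
shifts now-frame [-25.045 -29.105   0.065]
```

Low block is at about (573,303) with a 72 mm long side, and mid block at about (416,123) with 85 mm. The straightedge grip is near (421,-320), and its bar axis is about 14.6° off y. I'll turn the wrist first, then travel.

```bash
python3 -m handwheel '[{"roll":1},{"roll":1},{"roll":1},{"roll":1},{"roll":1},{"roll":1},{"roll":1},{"roll":1}]'; python3 -m handwheel '[{"roll":1},{"roll":1},{"roll":1},{"roll":1},{"roll":1},{"roll":0.3},{}]'; python3 go.py 500 200 230 -14.6
```

```text
t 0.15 tcp [244.6 520.  230.6] psi 64.80 tilt -0.0008 -0.0011 F [-0.6  0.3  0.5] gap 85.5 j [0.99 0.31 0.05 1.3  0.   1.43]
roll units total (neg of dpsi) 13.233 if roll first:
 after-roll shifts [-12.263  16.39    0.03 ]
shifts now-frame [-18.366  -9.039   0.039]invalid input at $[0]: expected keys dx, dy, dz, roll
invalid input at $[0]: expected keys dx, dy, dz, roll
```

```bash
python3 -m handwheel '[{"dx":0,"dy":0,"dz":0,"roll":1},{"dx":0,"dy":0,"dz":0,"roll":1},{"dx":0,"dy":0,"dz":0,"roll":1},{"dx":0,"dy":0,"dz":0,"roll":1},{"dx":0,"dy":0,"dz":0,"roll":1},{"dx":0,"dy":0,"dz":0,"roll":1},{"dx":0,"dy":0,"dz":0,"roll":1},{"dx":0,"dy":0,"dz":0,"roll":1}]'; python3 -m handwheel '[{"dx":0,"dy":0,"dz":0,"roll":1},{"dx":0,"dy":0,"dz":0,"roll":1},{"dx":0,"dy":0,"dz":0,"roll":1},{"dx":0,"dy":0,"dz":0,"roll":1},{"dx":0,"dy":0,"dz":0,"roll":1},{"dx":0,"dy":0,"dz":0,"roll":0.3},{"dx":0,"dy":0,"dz":0,"roll":0}]'; python3 go.py 480 200 230 -14.6
```

```text
clock: 0.82
tcp_pos: [0.2447, 0.5201, 0.2309]
orientation: [0.0, 0.598, 0.801, -0.0]
wrist_force: [0.4, -0.6, -0.2]
finger_gap: 0.0855
clock: 1.4
tcp_pos: [0.2447, 0.5201, 0.231]
orientation: [0.0, 0.794, 0.608, -0.0]
wrist_force: [0.1, -0.1, -0.3]
finger_gap: 0.0854
t 1.40 tcp [244.7 520.1 231. ] psi -15.04 tilt -0.0004 -0.0006 F [ 0.1 -0.1 -0.3] gap 85.4 j [ 0.99  0.31  0.05  1.3  -0.    2.82]
roll units total (neg of dpsi) -0.073 if roll first:
 after-roll shifts [-12.523  15.419   0.048]
shifts now-frame [-12.404  15.515   0.053]
```

```bash
python3 -m handwheel '[{"dx":-0.78,"dy":0.97,"dz":0,"roll":0},{"dx":-0.78,"dy":0.97,"dz":0,"roll":0},{"dx":-0.78,"dy":0.97,"dz":0,"roll":0},{"dx":-0.78,"dy":0.97,"dz":0,"roll":0},{"dx":-0.78,"dy":0.97,"dz":0,"roll":0},{"dx":-0.78,"dy":0.97,"dz":0,"roll":0},{"dx":-0.78,"dy":0.97,"dz":0,"roll":0},{"dx":-0.78,"dy":0.97,"dz":0,"roll":0}]';python3 -m handwheel '[{"dx":-0.78,"dy":0.97,"dz":0,"roll":0},{"dx":-0.78,"dy":0.97,"dz":0,"roll":0},{"dx":-0.78,"dy":0.97,"dz":0,"roll":0},{"dx":-0.78,"dy":0.97,"dz":0,"roll":0},{"dx":-0.78,"dy":0.97,"dz":0,"roll":0},{"dx":-0.78,"dy":0.97,"dz":0,"roll":0},{"dx":-0.78,"dy":0.97,"dz":0,"roll":0},{"dx":-0.78,"dy":0.97,"dz":0,"roll":0}]'; python3 go.py 430 -220 230 -14.6
```

```text
clock: 2.07
tcp_pos: [0.3629, 0.3585, 0.2312]
orientation: [-0.0, 0.793, 0.609, -0.0]
wrist_force: [0.7, 0.1, 0.3]
finger_gap: 0.0853
clock: 2.73
tcp_pos: [0.4805, 0.1978, 0.2312]
orientation: [-0.0, 0.793, 0.609, -0.0]
wrist_force: [-0.3, 0.0, 0.5]
finger_gap: 0.085
t 2.73 tcp [480.5 197.8 231.2] psi -14.92 tilt -0.0002 0.0001 F [-0.3  0.   0.5] gap 85.0 j [ 0.24  0.21 -0.1   1.27  0.    2.07]
roll units total (neg of dpsi) -0.053 if roll first:
 after-roll shifts [-20.851   2.82    0.059]
shifts now-frame [-20.835   2.936   0.058]
```

```bash
python3 -m handwheel '[{"dx":-1,"dy":0.14,"dz":0,"roll":0},{"dx":-1,"dy":0.14,"dz":0,"roll":0},{"dx":-1,"dy":0.14,"dz":0,"roll":0},{"dx":-1,"dy":0.14,"dz":0,"roll":0},{"dx":-1,"dy":0.14,"dz":0,"roll":0},{"dx":-1,"dy":0.14,"dz":0,"roll":0},{"dx":-1,"dy":0.14,"dz":0,"roll":0},{"dx":-1,"dy":0.14,"dz":0,"roll":0}]';python3 -m handwheel '[{"dx":-1,"dy":0.14,"dz":0,"roll":0},{"dx":-1,"dy":0.14,"dz":0,"roll":0},{"dx":-1,"dy":0.14,"dz":0,"roll":0},{"dx":-1,"dy":0.14,"dz":0,"roll":0},{"dx":-1,"dy":0.14,"dz":0,"roll":0},{"dx":-1,"dy":0.14,"dz":0,"roll":0},{"dx":-1,"dy":0.14,"dz":0,"roll":0},{"dx":-1,"dy":0.14,"dz":0,"roll":0}]';python3 -m handwheel '[{"dx":-1,"dy":0.14,"dz":0,"roll":0},{"dx":-1,"dy":0.14,"dz":0,"roll":0},{"dx":-1,"dy":0.14,"dz":0,"roll":0},{"dx":-1,"dy":0.14,"dz":0,"roll":0},{"dx":-1,"dy":0.14,"dz":0,"roll":0},{"dx":-1,"dy":0.14,"dz":0,"roll":0},{"dx":0,"dy":0,"dz":0,"roll":0},{"dx":0,"dy":0,"dz":0,"roll":0}]'; python3 - <<'E'
from h import *
import json
c=env.calibration('wrist')
cv2.imwrite('pics/w1.png',env.read_camera('wrist'))
import pickle; pickle.dump(c,open('pics/w1.pkl','wb'))
E
python3 go.py 421 -320 230 -14.6
```

```text
clock: 3.4
tcp_pos: [0.4599, 0.0376, 0.2312]
orientation: [-0.0, 0.793, 0.609, -0.0]
wrist_force: [-0.0, -0.3, -0.8]
finger_gap: 0.0854
clock: 4.07
tcp_pos: [0.4402, -0.1227, 0.2312]
orientation: [-0.0, 0.793, 0.609, 0.0]
wrist_force: [1.4, 0.5, -0.3]
finger_gap: 0.0854
clock: 4.73
tcp_pos: [0.4254, -0.2427, 0.2309]
orientation: [-0.0, 0.794, 0.608, 0.0]
wrist_force: [-0.6, 0.8, 0.6]
finger_gap: 0.0855
t 4.78 tcp [ 425.4 -241.9  231. ] psi -15.01 tilt -0.0005 0.0010 F [ 0.4 -0.2 -0.1] gap 85.4 j [-0.68  0.15 -0.17  1.26  0.    1.15]
roll units total (neg of dpsi) -0.068 if roll first:
 after-roll shifts [-3.833  0.772  0.049]
shifts now-frame [-3.828  0.799  0.045]
```

View pics/w1.png

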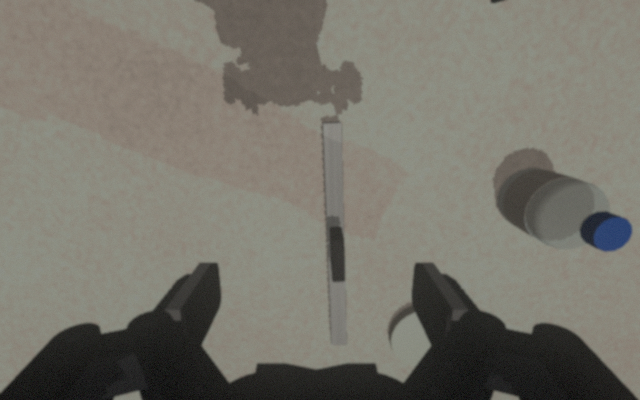

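The wrist view has the bar from about (332,123) to (339,345), with the grip at (337,255) between the fingers. I'll measure it.

```bash
python3 - <<'E'
from h import *
import pickle
c=pickle.load(open('pics/w1.pkl','rb')); im=cv2.imread('pics/w1.png')
g=cv2.cvtColor(im,cv2.COLOR_BGR2GRAY)
cv2.imwrite('pics/w1b.png',cv2.resize(im[105:360,290:390],(314,800)))
for r in (140,170,200,300,330): print(r,g[r,315:356])
P=onz(c,[[323.5,124],[342,124],[330.5,344],[347,343]],.02)[:,:2]*1000
print(P.round(1),P.mean(0), np.degrees(np.arctan2(*(P[0]-P[2])[::-1])),np.degrees(np.arctan2(*(P[1]-P[3])[::-1])))
print(onz(c,[[330,228],[342,228],[332,281],[345,281]],.06)*1000)
E
```

```text
140 [129 133 135 135 133 135 127 116 111 120 128 129 126 126 124 122 126 126
 127 130 131 130 133 134 135 130 127 127 135 135 134 137 138 138 137 138
 139 139 138 138 140]
170 [134 133 135 133 132 131 127 125 111 106 116 122 126 125 122 120 121 121
 119 123 123 125 120 120 123 123 121 120 123 133 134 136 133 135 136 133
 134 135 135 134 136]
200 [132 134 133 133 137 138 134 132 126 113 103 110 119 121 122 120 118 119
 119 122 123 124 120 119 119 117 120 124 127 131 133 133 133 134 135 133
 134 135 133 132 132]
300 [138 140 138 135 135 137 135 138 136 133 135 136 130 117 110 111 121 124
 127 130 125 124 122 124 123 126 129 126 125 125 121 124 131 136 136 136
 137 140 140 138 136]
330 [136 136 137 139 140 136 140 137 138 137 138 138 137 134 125 114 114 121
 121 124 121 124 122 121 121 118 120 123 123 125 127 129 133 137 138 133
 135 135 133 138 138]
[[ 447.1 -191.4]
 [ 465.9 -196.4]
 [ 385.7 -461.7]
 [ 406.7 -465.8]] [ 426.33688165 -328.82536732] 77.19369585980547 77.60760701160349
[[ 427.05896179 -290.70778329   60.        ]
 [ 438.89908348 -293.89589822   60.        ]
 [ 414.03238806 -350.31771762   60.        ]
 [ 427.5406124  -353.95564093   60.        ]]
```

View pics/w1b.png

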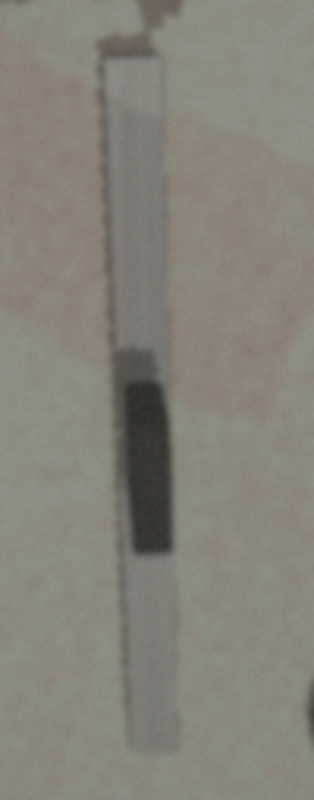

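```bash
python3 go.py 426 -328 28 -13 
```

```text
t 4.78 tcp [ 425.4 -241.9  231. ] psi -15.01 tilt -0.0005 0.0010 F [ 0.4 -0.2 -0.1] gap 85.4 j [-0.68  0.15 -0.17  1.26  0.    1.15]
roll units total (neg of dpsi) -0.335 if roll first:
 after-roll shifts [-4.187  0.998 10.149]
shifts now-frame [-4.158  1.152 10.145]
```

```bash
python3 -m handwheel '[{"dx":0,"dy":0,"dz":0,"roll":-0.33},{"dx":-0.84,"dy":0.2,"dz":0.4,"roll":0},{"dx":-0.84,"dy":0.2,"dz":0.4,"roll":0},{"dx":-0.84,"dy":0.2,"dz":0.4,"roll":0},{"dx":-0.84,"dy":0.2,"dz":0.4,"roll":0},{"dx":-0.84,"dy":0.2,"dz":0.4,"roll":0},{"dx":0,"dy":0,"dz":1,"roll":0},{"dx":0,"dy":0,"dz":0,"roll":0}]'
python3 - <<'E'
from h import *
import pickle
c=env.calibration('wrist'); im=env.read_camera('wrist'); cv2.imwrite('pics/w2.png',im); pickle.dump(c,open('pics/w2.pkl','wb'))
E
python3 go.py 426 -328 28 -13
```

```text
clock: 5.45
tcp_pos: [0.4248, -0.3284, 0.1675]
orientation: [-0.003, 0.783, 0.622, -0.0]
wrist_force: [0.1, 0.9, -0.6]
finger_gap: 0.0855
t 5.50 tcp [ 424.9 -328.   169. ] psi -13.07 tilt -0.0034 0.0039 F [ 0.3 -0.3 -0.3] gap 85.6 j [-0.81  0.27 -0.17  1.14  0.    0.99]
roll units total (neg of dpsi) -0.011 if roll first:
 after-roll shifts [0.01  0.052 7.048]
shifts now-frame [-0.011  0.081  7.048]
```

View pics/w2.png

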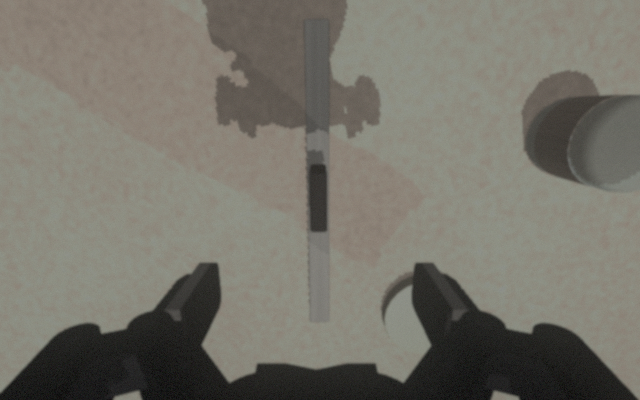

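```bash
python3 - <<'E'
from h import *
import pickle
c=pickle.load(open('pics/w2.pkl','rb'))
P=onz(c,[[309.5,166],[326,166],[310.5,230],[326.5,230]],.06)*1000;print(P.round(1),P.mean(0))
P=onz(c,[[304,20],[329,20],[310.5,321],[328.5,321]],.02)*1000;print(P.round(1),P.mean(0), (P[:2].mean(0)-P[2:].mean(0)))
E
```

```text
[[ 426.  -298.2   60. ]
 [ 438.4 -301.1   60. ]
 [ 414.5 -349.6   60. ]
 [ 427.3 -352.6   60. ]] [ 426.54622674 -325.37367929   60.        ]
[[ 446.3 -190.7   20. ]
 [ 465.5 -195.2   20. ]
 [ 386.8 -462.7   20. ]
 [ 405.  -466.8   20. ]] [ 425.90091636 -328.8727876    20.        ] [ 59.93762371 271.77527037   0.        ]
```

```bash
python3 -m handwheel '[{"dx":0,"dy":0.05,"dz":1,"roll":-0.08},{"dx":0,"dy":0,"dz":1,"roll":0},{"dx":0,"dy":0,"dz":1,"roll":0},{"dx":0,"dy":0,"dz":1,"roll":0},{"dx":0,"dy":0,"dz":1,"roll":0},{"dx":0,"dy":0,"dz":1,"roll":0},{"dx":0,"dy":0,"dz":0.9,"roll":0},{"dx":0,"dy":0,"dz":0,"roll":0}]'
python3 -m handwheel '[{"dx":0,"dy":0,"dz":0,"roll":0},{"dx":0,"dy":0,"dz":0,"roll":0},{"dx":0,"dy":0,"dz":0,"roll":0},{"dx":0,"dy":0,"dz":0,"roll":0},{"dx":0,"dy":0,"dz":0,"roll":0},{"dx":0,"dy":0,"dz":0,"roll":0},{"dx":0,"dy":0,"dz":0,"roll":0},{"dx":0,"dy":0,"dz":0,"roll":0}]' 255 40
python3 go.py
```

```text
clock: 6.17
tcp_pos: [0.4257, -0.3268, 0.0307]
orientation: [-0.003, 0.78, 0.626, -0.0]
wrist_force: [-1.1, 0.1, -0.4]
finger_gap: 0.0853
clock: 6.83
tcp_pos: [0.4275, -0.329, 0.034]
orientation: [0.001, 0.78, 0.626, 0.0]
wrist_force: [-1.8, 0.8, 5.2]
finger_gap: 0.0135
t 6.83 tcp [ 427.5 -329.    34. ] psi -12.54 tilt 0.0007 -0.0008 F [-1.8  0.8  5.2] gap 13.5 j [-0.8   0.39 -0.36  0.82 -0.    0.98]
```

```bash
python3 -m handwheel '[{"dx":0,"dy":0,"dz":-0.5,"roll":0},{"dx":0,"dy":0,"dz":-0.5,"roll":0},{"dx":0,"dy":0,"dz":-0.5,"roll":0},{"dx":0,"dy":0,"dz":-0.5,"roll":0},{"dx":0,"dy":0,"dz":0,"roll":0},{"dx":0,"dy":0,"dz":0,"roll":0}]'
python3 - <<'E'
from h import *
import pickle
cv2.imwrite('pics/s3.png',env.read_camera('side')[180:380,200:500])
for n in ['top']:
    im=env.read_camera(n);cv2.imwrite('pics/t3.png',im)
cv2.imwrite('pics/w3.png',env.read_camera('wrist'))
E
python3 go.py 500 29 60 -1.3
```

```text
clock: 7.33
tcp_pos: [0.4278, -0.3292, 0.0742]
orientation: [0.001, 0.78, 0.626, 0.0]
wrist_force: [-0.5, -0.2, -4.5]
finger_gap: 0.013
t 7.48 tcp [ 426.9 -328.2   72.8] psi -12.54 tilt -0.0007 0.0008 F [ 0.4 -0.2 -5.2] gap 12.9 j [-0.8   0.35 -0.32  0.91  0.    0.98]
roll units total (neg of dpsi) -1.873 if roll first:
 after-roll shifts [17.941  3.249  0.638]
shifts now-frame [18.229 -0.309  0.651]
```

View pics/s3.png

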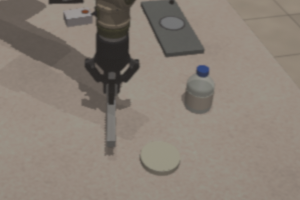

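View pics/w3.png

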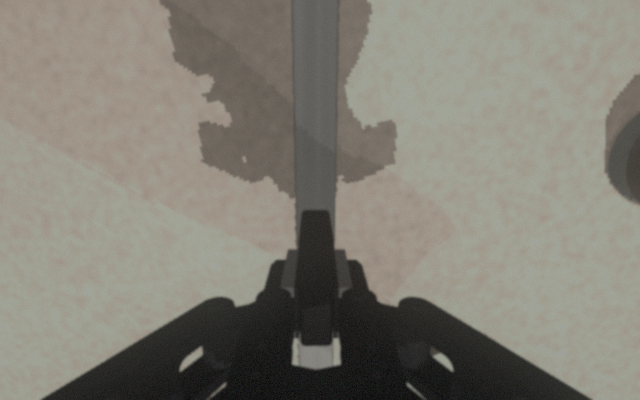

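```bash
python3 -m handwheel '[{"dx":0,"dy":0,"dz":0,"roll":-0.94},{"dx":0,"dy":0,"dz":0,"roll":-0.94},{"dx":0.9,"dy":0.1,"dz":0,"roll":0},{"dx":0.9,"dy":0.1,"dz":0,"roll":0},{"dx":0.9,"dy":0.1,"dz":0,"roll":0},{"dx":0.9,"dy":0.1,"dz":0,"roll":0},{"dx":0.9,"dy":0.1,"dz":0,"roll":0},{"dx":0.9,"dy":0.1,"dz":0,"roll":0}]'
python3 -m handwheel '[{"dx":0.9,"dy":0.2,"dz":0,"roll":0},{"dx":0.9,"dy":0.2,"dz":0,"roll":0},{"dx":0.9,"dy":0.2,"dz":0,"roll":0},{"dx":0.9,"dy":0.2,"dz":0,"roll":0},{"dx":0.9,"dy":0.2,"dz":0,"roll":0},{"dx":0.9,"dy":0.2,"dz":0,"roll":0},{"dx":0.9,"dy":0.2,"dz":0,"roll":0},{"dx":0.9,"dy":0.2,"dz":0,"roll":0}]'
python3 -m handwheel '[{"dx":0.9,"dy":0.2,"dz":0,"roll":0},{"dx":0.9,"dy":0.2,"dz":0,"roll":0},{"dx":0.9,"dy":0.2,"dz":0,"roll":0},{"dx":0.9,"dy":0.2,"dz":0,"roll":0},{"dx":0.9,"dy":0.2,"dz":0,"roll":0},{"dx":0.9,"dy":0.2,"dz":0,"roll":0},{"dx":0,"dy":0,"dz":0,"roll":0}]'
python3 - <<'E'
from h import *
import pickle
c=env.calibration('wrist');im=env.read_camera('wrist');pickle.dump(c,open('pics/w4.pkl','wb'))
cv2.imwrite('pics/w4.png',im);cv2.imwrite('pics/t4.png',env.read_camera('top'))
E
python3 go.py 620 29 40 -1.3
```

```text
clock: 8.15
tcp_pos: [0.4412, -0.2198, 0.0726]
orientation: [-0.001, 0.715, 0.699, -0.0]
wrist_force: [0.3, -0.1, -5.3]
finger_gap: 0.0129
clock: 8.82
tcp_pos: [0.4764, -0.0766, 0.0727]
orientation: [-0.001, 0.715, 0.699, -0.0]
wrist_force: [0.1, -0.1, -5.0]
finger_gap: 0.0135
clock: 9.4
tcp_pos: [0.5033, 0.0326, 0.0728]
orientation: [-0.001, 0.714, 0.7, 0.001]
wrist_force: [0.7, -0.4, -5.9]
finger_gap: 0.0133
t 9.50 tcp [502.6  30.3  72.7] psi -1.17 tilt -0.0012 -0.0002 F [-0.4 -0.2 -5.7] gap 12.9 j [-0.1   0.29 -0.4   0.88 -0.    1.49]
roll units total (neg of dpsi) 0.022 if roll first:
 after-roll shifts [0.067 5.868 1.635]
shifts now-frame [0.054 5.87  1.628]
```

View pics/w4.png

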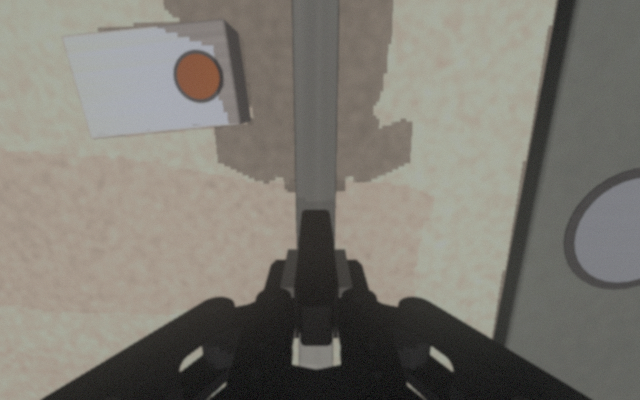

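View pics/t4.png

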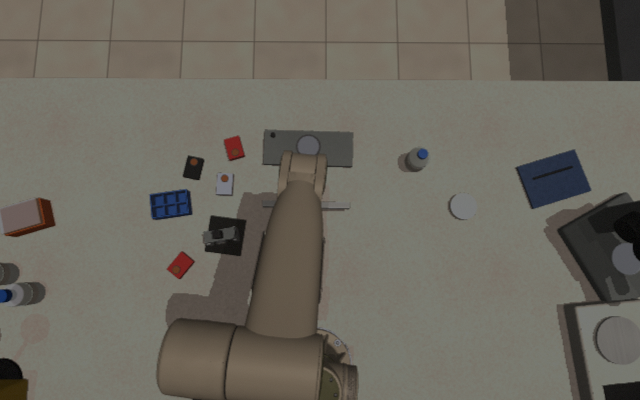

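```bash
cat > fit.py <<'E'
from h import *
E
python3 - <<'E'
from h import *
import pickle
c=pickle.load(open('pics/w4.pkl','rb')); im=cv2.imread('pics/w4.png'); g=cv2.GaussianBlur(cv2.cvtColor(im,cv2.COLOR_BGR2GRAY),(3,1),0).astype(int)
T=[];Bm=[]
for r in range(0,330,10):
    row=g[r,480:600]; d=np.diff(row)
    # front face dark band
    i=np.argmin(row[:110]); 
    j=np.argmax(d[i:i+12])+i
    T.append([480+j+.5,r])
    k=np.argmin(d[max(0,i-25):i+1])+max(0,i-25); Bm.append([480+k+.5,r])
for n,L,z in(('top',T,.018),('bot',Bm,0)):
    P=onz(c,L,z)[:,:2]*1000
    l=cv2.fitLine(P.astype(np.float32),cv2.DIST_HUBER,0,.01,.01).ravel()
    a=np.degrees(np.arctan2(l[1],l[0]));a=a%180
    x0=l[2]+(29-l[3])*l[0]/l[1]
    nrm=np.array([-l[1],l[0]]); res=(P-l[2:])@nrm
    print(n,'ang %.2f x at y=29: %.1f'%(a,x0),'res',np.abs(res).max().round(2),np.std(res).round(2))
print(g[100,500:580])
U=4
im=cv2.imread('pics/top0.png');ct=env.calibration('top')
for p,z in (([263,165.5],.018),([351.5,167],.018),([264.5,130],.018),([353,132],.018)): print(onz(ct,[p],z)*1000)
E
```

```text
top ang 88.82 x at y=29: 639.6 res 1.18 0.48
bot ang 88.57 x at y=29: 641.7 res 1.45 0.52
[168 168 168 168 168 167 166 166 165 164 164 163 162 162 164 164 164 164
 162 161 162 162 162 161 161 161 161 160 160 160 161 162 162 161 157 148
 133 113  93  75  59  50  48  48  47  48  47  47  46  46  47  48  48  51
  59  69  79  86  90  94  99 101 102 102 103 105 106 106 105 105 103 102
 102 103 104 103 101 102 103 103]
[[634.44472961 177.10425141  18.        ]]
[[ 630.85980029 -118.03198017   18.        ]]
[[757.32105673 174.81794989  18.        ]]
[[ 752.03369339 -124.26047653   18.        ]]
```

```bash
python3 -m handwheel '[{"dx":-0.07,"dy":0.9,"dz":0.3,"roll":0},{"dx":-0.07,"dy":0.9,"dz":0.3,"roll":0},{"dx":0,"dy":0.9,"dz":0.3,"roll":0},{"dx":0,"dy":0.9,"dz":0.3,"roll":0},{"dx":0,"dy":0.9,"dz":0.3,"roll":0},{"dx":0,"dy":0.5,"dz":0.2,"roll":0.01},{"dx":0,"dy":0,"dz":0,"roll":0},{"dx":0,"dy":0,"dz":0,"roll":0}]'
python3 go.py 625 27 34 -1.25
```

```text
clock: 10.17
tcp_pos: [0.6022, 0.0242, 0.0385]
orientation: [-0.001, 0.715, 0.699, -0.001]
wrist_force: [-0.6, 0.8, -5.1]
finger_gap: 0.0135
t 10.17 tcp [602.2  24.2  38.5] psi -1.37 tilt -0.0023 0.0001 F [-0.6  0.8 -5.1] gap 13.5 j [-0.09  0.49 -0.18  0.9  -0.    1.5 ]
roll units total (neg of dpsi) -0.020 if roll first:
 after-roll shifts [0.166 1.138 0.223]
shifts now-frame [0.169 1.138 0.221]
```

Lowering gently to find the bench.

```bash
python3 -m handwheel '[{"dx":0.15,"dy":0,"dz":0.1,"roll":-0.02},{"dx":0,"dy":0,"dz":0.1,"roll":0},{"dx":0,"dy":0,"dz":0,"roll":0},{"dx":0,"dy":0,"dz":0,"roll":0}]';python3 -m handwheel '[{"dx":0,"dy":0,"dz":0.05,"roll":0},{"dx":0,"dy":0,"dz":0.05,"roll":0},{"dx":0,"dy":0,"dz":0,"roll":0},{"dx":0,"dy":0,"dz":0,"roll":0}]'
python3 go.py 625 27 34 -1.25
```

```text
clock: 10.5
tcp_pos: [0.6024, 0.028, 0.0354]
orientation: [-0.0, 0.714, 0.7, -0.0]
wrist_force: [0.6, -0.0, -5.3]
finger_gap: 0.0133
clock: 10.83
tcp_pos: [0.6032, 0.0279, 0.0341]
orientation: [0.0, 0.714, 0.7, 0.0]
wrist_force: [-2.2, 0.6, 2.7]
finger_gap: 0.0131
t 10.83 tcp [603.2  27.9  34.1] psi -1.19 tilt 0.0007 0.0000 F [-2.2  0.6  2.7] gap 13.1 j [-0.09  0.49 -0.19  0.89  0.    1.5 ]
roll units total (neg of dpsi) 0.010 if roll first:
 after-roll shifts [-0.019  1.09   0.006]
shifts now-frame [-0.02   1.09   0.007]
```

```bash
python3 -m handwheel '[{"dx":0,"dy":0,"dz":-0.06,"roll":0},{"dx":0,"dy":0.4,"dz":0,"roll":0},{"dx":0,"dy":0.4,"dz":0,"roll":0},{"dx":0,"dy":0.2,"dz":0,"roll":0},{"dx":0,"dy":0.1,"dz":0,"roll":0},{"dx":0,"dy":0,"dz":0,"roll":0}]'
for i in 1; do python3 go.py; done
python3 -m handwheel '[{"dx":0,"dy":0.1,"dz":0,"roll":0},{"dx":0,"dy":0,"dz":0,"roll":0}]'
python3 go.py 625 27 34 -1.25
```

```text
clock: 11.33
tcp_pos: [0.6261, 0.0272, 0.0342]
orientation: [0.0, 0.714, 0.7, 0.0]
wrist_force: [-0.2, -0.5, -3.1]
finger_gap: 0.0132
t 11.33 tcp [626.1  27.2  34.2] psi -1.20 tilt 0.0006 -0.0001 F [-0.2 -0.5 -3.1] gap 13.2 j [-0.08  0.53 -0.12  0.92 -0.    1.51]
clock: 11.5
tcp_pos: [0.6272, 0.0273, 0.0343]
orientation: [-0.0, 0.714, 0.7, -0.0]
wrist_force: [-0.9, -0.6, -4.1]
finger_gap: 0.0134
t 11.50 tcp [627.2  27.3  34.3] psi -1.20 tilt -0.0003 0.0000 F [-0.9 -0.6 -4.1] gap 13.4 j [-0.08  0.53 -0.12  0.92  0.    1.51]
roll units total (neg of dpsi) 0.008 if roll first:
 after-roll shifts [-0.015 -0.107  0.014]
shifts now-frame [-0.015 -0.107  0.015]
```

```bash

python3 -m handwheel '[{"dx":0,"dy":0.05,"dz":0,"roll":0},{"dx":0,"dy":0,"dz":0,"roll":0}]' - 20
python3 -m handwheel '[{"dx":0,"dy":0.05,"dz":0,"roll":0},{"dx":0,"dy":0,"dz":0,"roll":0}]'
python3 -m handwheel '[{"dx":0,"dy":0.05,"dz":0,"roll":0},{"dx":0,"dy":0,"dz":0,"roll":0}]'
python3 -m handwheel '[{"dx":0,"dy":0.05,"dz":0,"roll":0},{"dx":0,"dy":0,"dz":0,"roll":0}]'
python3 go.py 625 27 34 -1.25
```

```text
clock: 11.67
tcp_pos: [0.628, 0.0273, 0.0344]
orientation: [-0.0, 0.714, 0.7, 0.0]
wrist_force: [-0.3, -0.2, -5.6]
finger_gap: 0.0127
clock: 11.83
tcp_pos: [0.6292, 0.0273, 0.0345]
orientation: [-0.0, 0.714, 0.7, 0.0]
wrist_force: [-0.4, -0.8, -5.9]
finger_gap: 0.0135
clock: 12.0
tcp_pos: [0.6303, 0.0272, 0.0345]
orientation: [0.0, 0.714, 0.7, 0.0]
wrist_force: [0.0, -0.4, -5.0]
finger_gap: 0.0134
clock: 12.17
tcp_pos: [0.6309, 0.0273, 0.0344]
orientation: [-0.0, 0.714, 0.7, -0.0]
wrist_force: [-0.7, 0.8, -5.0]
finger_gap: 0.0131
t 12.17 tcp [630.9  27.3  34.4] psi -1.20 tilt -0.0005 0.0002 F [-0.7  0.8 -5. ] gap 13.1 j [-0.08  0.54 -0.11  0.92  0.    1.51]
roll units total (neg of dpsi) 0.008 if roll first:
 after-roll shifts [-0.021 -0.295  0.021]
shifts now-frame [-0.021 -0.295  0.021]
```

```bash

python3 -m handwheel '[{"dx":0,"dy":0.05,"dz":0,"roll":0},{"dx":0,"dy":0,"dz":0,"roll":0}]' | grep -E "tcp|force"
python3 -m handwheel '[{"dx":0,"dy":0.05,"dz":0,"roll":0},{"dx":0,"dy":0,"dz":0,"roll":0}]'| grep -E "tcp|force"
python3 - <<'E'
from h import *
import pickle
c=env.calibration('wrist');im=env.read_camera('wrist');pickle.dump(c,open('pics/w5.pkl','wb'))
cv2.imwrite('pics/w5.png',im)
E
```

```text
tcp_pos: [0.631, 0.0273, 0.0343]
wrist_force: [-3.8, 0.8, -2.0]
tcp_pos: [0.6311, 0.0273, 0.0343]
wrist_force: [-6.4, 0.6, 0.1]
```

View pics/w5.png

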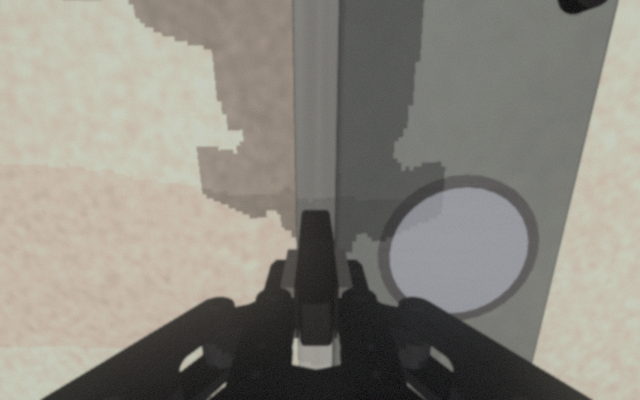

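```bash

python3 -m handwheel '[{"dx":0,"dy":0.05,"dz":0,"roll":0},{"dx":0,"dy":0.05,"dz":0,"roll":0},{"dx":0,"dy":0.0,"dz":0.05,"roll":0},{"dx":0,"dy":0,"dz":0.05,"roll":0},{"dx":0,"dy":0,"dz":0,"roll":0}]' | grep -E "tcp|force"
python3 go.py
```

```text
tcp_pos: [0.6312, 0.0273, 0.0341]
wrist_force: [-16.5, 0.5, 14.3]
t 12.97 tcp [631.2  27.3  34.1] psi -1.20 tilt -0.0062 -0.0002 F [-16.5   0.5  14.3] gap 13.1 j [-0.08  0.55 -0.1   0.93 -0.    1.51]
```

```bash

python3 -m handwheel '[{"dx":0,"dy":-0.1,"dz":-0.1,"roll":0},{"dx":0,"dy":0,"dz":0,"roll":0},{"dx":0,"dy":0,"dz":0,"roll":0}]' | grep -E "tcp|force"
python3 -m handwheel '[{"dx":0,"dy":0,"dz":0,"roll":0},{"dx":0,"dy":0,"dz":0,"roll":0},{"dx":0,"dy":0,"dz":0,"roll":0},{"dx":0,"dy":0,"dz":0,"roll":0}]' 190
python3 -m handwheel '[{"dx":0,"dy":0,"dz":-1,"roll":0},{"dx":0,"dy":0,"dz":-1,"roll":0},{"dx":0,"dy":0,"dz":-1,"roll":0},{"dx":0,"dy":0,"dz":-1,"roll":0},{"dx":0,"dy":0,"dz":-1,"roll":0},{"dx":0,"dy":0,"dz":-1,"roll":0},{"dx":0,"dy":0,"dz":-1,"roll":0},{"dx":0,"dy":0,"dz":-1,"roll":0}]' 0
python3 - <<'E'
from h import *
import pickle
c=env.calibration('wrist');im=env.read_camera('wrist');pickle.dump(c,open('pics/w6.pkl','wb'))
cv2.imwrite('pics/w6.png',im);cv2.imwrite('pics/t6.png',env.read_camera('top'))
E
python3 go.py
```

```text
tcp_pos: [0.6311, 0.0273, 0.0344]
wrist_force: [-6.6, 0.2, -0.5]
clock: 13.55
tcp_pos: [0.6341, 0.0271, 0.0352]
orientation: [0.001, 0.714, 0.7, 0.001]
wrist_force: [-2.2, 1.1, -0.1]
finger_gap: 0.0217
clock: 14.22
tcp_pos: [0.634, 0.027, 0.1963]
orientation: [0.001, 0.714, 0.7, 0.001]
wrist_force: [1.2, -0.2, -0.6]
finger_gap: 0.0851
t 14.32 tcp [636.1  26.9 199.3] psi -1.20 tilt 0.0091 -0.0007 F [0.7 0.2 0.1] gap 85.4 j [-0.08  0.44  0.15  1.27  0.    1.51]
```

View pics/w6.png

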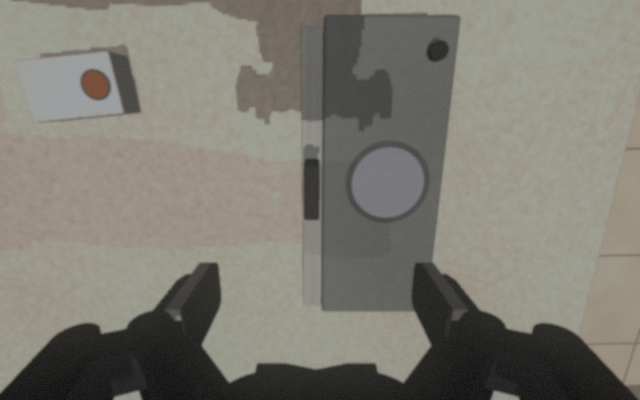

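View pics/t6.png

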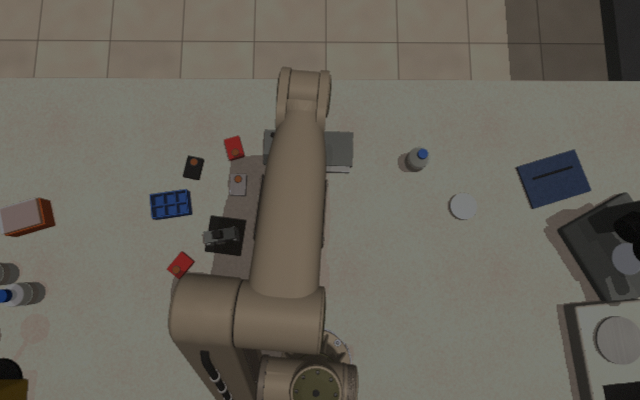

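Bar looks flush and centred. The low block was knocked, from (225,184) to (238,184) in the top view. I'll zoom on the seam.

```bash
python3 - <<'E'
from h import *
import pickle
c=pickle.load(open('pics/w6.pkl','rb')); im=cv2.imread('pics/w6.png')
cv2.imwrite('pics/z.png',cv2.resize(im[10:320,285:345],None,fx=5,fy=2.5,interpolation=cv2.INTER_CUBIC)[:775])
g=cv2.cvtColor(im,cv2.COLOR_BGR2GRAY)
for r in (40,70,130,150,240,270,295): print(r,g[r,296:335])
a=[[301.5,28],[303,304]]
print(onz(c,a,.02)*1000)
E
```

```text
40 [107 107 108 106 100  99 105 106 106 104 101 102  99 103  98 101 101 101
 104 103 100 101 102 104 100  98  89  74  63  68  74  75  78  75  73  74
  76  78  78]
70 [108 109 108 107 101  99 102 105 103 106 102 101  99  98  99 100  98 103
  99 100 100 101 101 101 101  95  79  70  64  66  71  77  76  75  75  75
  76  75  75]
130 [152 153 153 154 151 144 135 140 142 142 140 140 138 139 139 138 142 145
 143 139 139 139 138 137 137 127 110  89  92  98 101 102 102 103 104 103
 102 105 105]
150 [152 152 152 153 147 142 130 121 108 100 100 100 102 102  97 101 101 102
 102 101 101 100 108 120 129 125 105  89  88  99 100 101 103 101 102  99
 104 102 103]
240 [148 146 148 149 145 140 132 128 130 131 134 132 132 130 133 130 133 130
 132 131 133 133 134 135 124 102  86  82  92  96  97  99  96  97  96  98
  98  98  97]
270 [152 153 153 155 154 149 138 131 137 140 143 141 139 145 139 136 138 138
 136 139 138 142 141 144 130 111  93  92 100 103 104 102 103 103 104 106
 101 103 101]
295 [155 154 155 151 150 151 143 136 136 142 142 139 143 139 138 139 138 136
 136 138 140 141 141 138 122 106  93  95 101 103 104 103 104 104 102 104
 103 102 104]
[[ 624.63241448  165.72689579   20.        ]
 [ 616.90180633 -111.76480531   20.        ]]
```

View pics/z.png

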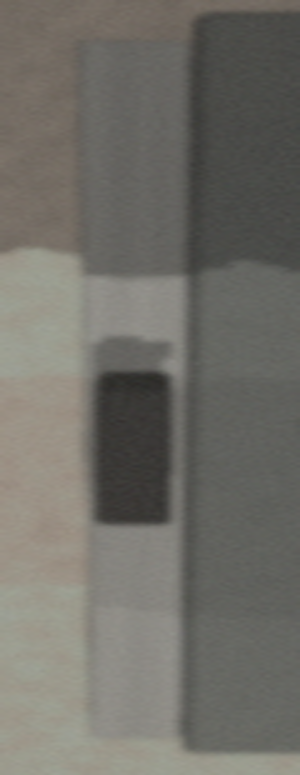

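```bash

python3 -m handwheel '[{"dx":0,"dy":-0.9,"dz":0,"roll":-1},{"dx":0,"dy":-0.9,"dz":0,"roll":-1},{"dx":0,"dy":-0.9,"dz":0,"roll":-1},{"dx":0,"dy":-0.9,"dz":0,"roll":-1},{"dx":0,"dy":-0.9,"dz":0,"roll":-1},{"dx":0,"dy":0,"dz":0,"roll":-1},{"dx":0,"dy":0,"dz":0,"roll":-1},{"dx":0,"dy":0,"dz":0,"roll":-1}]' 
python3 -m handwheel '[{"dx":0,"dy":0,"dz":0,"roll":-1},{"dx":0,"dy":0,"dz":0,"roll":-1},{"dx":0,"dy":0,"dz":0,"roll":-1},{"dx":0,"dy":0,"dz":0,"roll":-1},{"dx":0,"dy":0,"dz":0,"roll":-1},{"dx":0,"dy":0,"dz":0,"roll":-1},{"dx":0,"dy":0,"dz":0,"roll":-1},{"dx":0,"dy":0,"dz":0,"roll":-1}]' 
python3 go.py 400 123 200 94
```

```text
clock: 14.98
tcp_pos: [0.5457, 0.0102, 0.1943]
orientation: [0.001, 0.366, 0.931, 0.0]
wrist_force: [-0.0, -0.4, -0.9]
finger_gap: 0.0852
clock: 15.65
tcp_pos: [0.546, 0.0104, 0.194]
orientation: [0.0, -0.044, 0.999, -0.0]
wrist_force: [-0.5, -0.2, 0.1]
finger_gap: 0.0854
t 15.65 tcp [546.   10.4 194. ] psi 95.09 tilt 0.0007 -0.0001 F [-0.5 -0.2  0.1] gap 85.4 j [-0.13  0.27 -0.1   1.2   0.   -0.22]
roll units total (neg of dpsi) 0.182 if roll first:
 after-roll shifts [ 6.891  6.127 -0.298]
shifts now-frame [ 6.772  6.257 -0.304]
```

```bash

python3 -m handwheel '[{"dx":0.95,"dy":0.85,"dz":0,"roll":0.18},{"dx":0.95,"dy":0.88,"dz":0,"roll":0},{"dx":0.95,"dy":0.88,"dz":0,"roll":0},{"dx":0.95,"dy":0.88,"dz":0,"roll":0},{"dx":0.95,"dy":0.88,"dz":0,"roll":0},{"dx":0.95,"dy":0.88,"dz":0,"roll":0},{"dx":0.95,"dy":0.88,"dz":0,"roll":0},{"dx":0,"dy":0,"dz":0,"roll":0}]' 
python3 - <<'E'
from h import *
import pickle
c=env.calibration('wrist');im=env.read_camera('wrist');pickle.dump(c,open('pics/w7.pkl','wb'))
cv2.imwrite('pics/w7.png',im)
E
python3 go.py
```

```text
clock: 16.32
tcp_pos: [0.4011, 0.1256, 0.1941]
orientation: [-0.001, -0.034, 0.999, 0.0]
wrist_force: [-1.2, -0.9, 0.0]
finger_gap: 0.0854
t 16.37 tcp [403.2 124.8 194.4] psi 93.88 tilt 0.0004 0.0002 F [-0.2 -0.1 -0.1] gap 85.0 j [ 0.11  0.03 -0.39  1.15  0.    0.04]
```

View pics/w7.png

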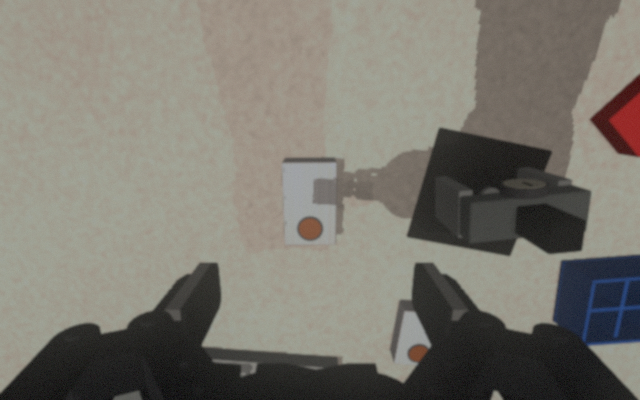

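```bash
python3 - <<'E'
from h import *
import pickle
c=pickle.load(open('pics/w7.pkl','rb')); im=cv2.imread('pics/w7.png')
for z in(.032,.04):
  P=onz(c,[[283,162.5],[336.5,162.5],[285,245],[336,243.5]],z)[:,:2]*1000
  print(z,P.round(1),P.mean(0).round(1),np.linalg.norm(P[0]-P[2]),np.linalg.norm(P[1]-P[3]),np.linalg.norm(P[0]-P[1]),np.linalg.norm(P[2]-P[3]))
  v=P[2:].sum(0)-P[:2].sum(0);print(np.degrees(np.arctan2(v[1],v[0])))
E
python3 go.py 417.5 123 18 93
```

```text
0.032 [[380.   93.5]
 [376.6 143.4]
 [463.5  98.7]
 [458.4 149.9]] [419.6 121.4] 83.6987251896475 82.06220695644927 50.00680209835249 51.448187987875414
4.084557388842132
0.04 [[378.6  94.2]
 [375.3 142.8]
 [459.9  99.3]
 [454.9 149.1]] [417.2 121.4] 81.50427320958816 79.91066197012387 48.69570057760036 50.099295543639926
4.084557388842121
t 16.37 tcp [403.2 124.8 194.4] psi 93.88 tilt 0.0004 0.0002 F [-0.2 -0.1 -0.1] gap 85.0 j [ 0.11  0.03 -0.39  1.15  0.    0.04]
roll units total (neg of dpsi) 0.147 if roll first:
 after-roll shifts [-0.707 -0.129  8.818]
shifts now-frame [-0.702 -0.141  8.818]
```

```bash

python3 -m handwheel '[{"dx":-0.7,"dy":-0.21,"dz":0.5,"roll":0},{"dx":0,"dy":0,"dz":1,"roll":0},{"dx":0,"dy":0,"dz":1,"roll":0},{"dx":0,"dy":0,"dz":1,"roll":0},{"dx":0,"dy":0,"dz":1,"roll":0},{"dx":0,"dy":0,"dz":1,"roll":0},{"dx":0,"dy":0,"dz":0.5,"roll":0},{"dx":0,"dy":0,"dz":0,"roll":0}]' 
python3 - <<'E'
from h import *
import pickle
c=env.calibration('wrist');im=env.read_camera('wrist');pickle.dump(c,open('pics/w8.pkl','wb'))
cv2.imwrite('pics/w8.png',im)
E
python3 go.py 419.5 121.5 12 94
```

```text
clock: 17.03
tcp_pos: [0.418, 0.1198, 0.0721]
orientation: [-0.002, -0.032, 0.999, -0.0]
wrist_force: [-0.4, 0.1, -0.3]
finger_gap: 0.0852
t 17.08 tcp [418.8 120.   73.4] psi 93.68 tilt -0.0019 -0.0003 F [ 0.1 -0.6  0.8] gap 85.2 j [ 0.09  0.17 -0.56  0.85 -0.    0.03]
roll units total (neg of dpsi) -0.054 if roll first:
 after-roll shifts [-0.042  0.074  3.068]
shifts now-frame [-0.048  0.074  3.067]
```

View pics/w8.png

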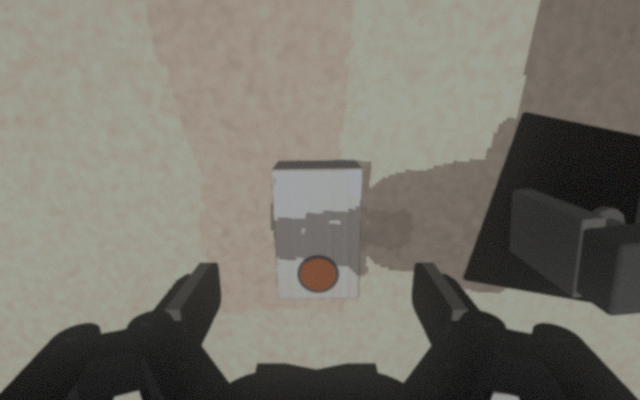

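```bash
python3 - <<'E'
from h import *
import pickle
c=pickle.load(open('pics/w8.pkl','rb'))
P=onz(c,[[273,168],[361.5,168],[278.5,298],[359,297]],.032)[:,:2]*1000
print(P.round(1),P.mean(0).round(1),np.linalg.norm(P[0]-P[2]),np.linalg.norm(P[1]-P[3]),np.linalg.norm(P[0]-P[1]),np.linalg.norm(P[2]-P[3]))
v=P[2:].sum(0)-P[:2].sum(0);print(np.degrees(np.arctan2(v[1],v[0])))
E
python3 -m handwheel '[{"dx":0,"dy":0.08,"dz":1,"roll":-0.05},{"dx":0,"dy":0,"dz":1,"roll":0},{"dx":0,"dy":0,"dz":0.8,"roll":0},{"dx":0,"dy":0,"dz":0.2,"roll":0},{"dx":0,"dy":0,"dz":0,"roll":0}]' 
python3 go.py
```

```text
[[378.9  93.1]
 [375.7 142.9]
 [462.5  98.8]
 [458.4 150. ]] [418.9 121.2] 83.75037619226165 83.00748349452448 49.89489910957514 51.30105515771221
4.381496087115909
clock: 17.5
tcp_pos: [0.4189, 0.1219, 0.0143]
orientation: [-0.0, -0.035, 0.999, -0.0]
wrist_force: [0.5, -0.7, 0.0]
finger_gap: 0.0857
t 17.50 tcp [418.9 121.9  14.3] psi 94.00 tilt -0.0007 -0.0001 F [ 0.5 -0.7  0. ] gap 85.7 j [ 0.1   0.25 -0.64  0.69 -0.    0.03]
```

```bash

python3 -m handwheel '[{"dx":0,"dy":0,"dz":0.3,"roll":0},{"dx":0,"dy":0,"dz":0,"roll":0},{"dx":0,"dy":0,"dz":0,"roll":0}]' 
python3 -m handwheel '[{"dx":0,"dy":0,"dz":0,"roll":0},{"dx":0,"dy":0,"dz":0,"roll":0},{"dx":0,"dy":0,"dz":0,"roll":0},{"dx":0,"dy":0,"dz":0,"roll":0},{"dx":0,"dy":0,"dz":0,"roll":0},{"dx":0,"dy":0,"dz":0,"roll":0}]' 255 40
python3 - <<'E'
from h import *
im=env.read_camera('wrist')
cv2.imwrite('pics/w9.png',im)
E
python3 go.py
```

```text
clock: 17.75
tcp_pos: [0.4196, 0.1222, 0.0092]
orientation: [0.001, -0.035, 0.999, 0.0]
wrist_force: [-0.6, 0.6, 0.0]
finger_gap: 0.0852
clock: 18.25
tcp_pos: [0.4193, 0.1219, 0.0092]
orientation: [0.001, -0.035, 0.999, -0.0]
wrist_force: [-1.4, -1.3, 6.9]
finger_gap: 0.0514
t 18.30 tcp [419.3 121.9   9.1] psi 94.01 tilt 0.0011 -0.0006 F [-0.3 -0.7  5.9] gap 51.3 j [ 0.1   0.25 -0.64  0.67 -0.    0.03]
```

View pics/w9.png

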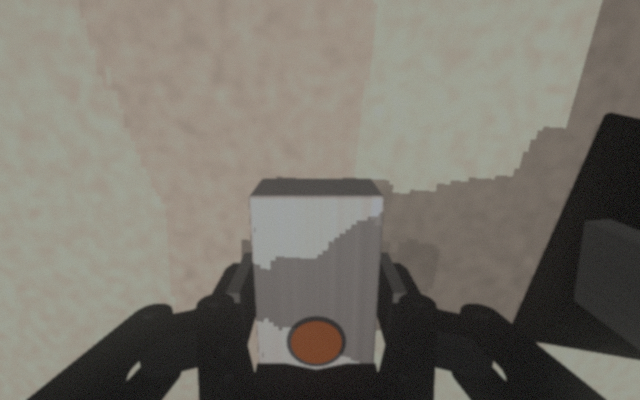

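```bash

python3 -m handwheel '[{"dx":0,"dy":0,"dz":-0.7,"roll":0},{"dx":0,"dy":0,"dz":-0.7,"roll":0},{"dx":0,"dy":0,"dz":-0.6,"roll":0.88},{"dx":0,"dy":0,"dz":0,"roll":0}]' 
python3 go.py 565 -33 49 88.7
```

```text
clock: 18.63
tcp_pos: [0.42, 0.1224, 0.0501]
orientation: [0.001, 0.012, 1.0, 0.0]
wrist_force: [0.1, 0.1, -4.1]
finger_gap: 0.0507
t 18.63 tcp [420.  122.4  50.1] psi 88.61 tilt 0.0027 0.0006 F [ 0.1  0.1 -4.1] gap 50.7 j [ 0.1   0.2  -0.59  0.78  0.    0.12]
roll units total (neg of dpsi) -0.014 if roll first:
 after-roll shifts [-7.424 -7.602  0.054]
shifts now-frame [-7.436 -7.591  0.069]
```

```bash

python3 -m handwheel '[{"dx":-0.93,"dy":-0.95,"dz":0,"roll":0},{"dx":-0.93,"dy":-0.95,"dz":0,"roll":0},{"dx":-0.93,"dy":-0.95,"dz":0,"roll":0},{"dx":-0.93,"dy":-0.95,"dz":0,"roll":0},{"dx":-0.93,"dy":-0.95,"dz":0,"roll":0},{"dx":-0.93,"dy":-0.95,"dz":0,"roll":0},{"dx":-0.93,"dy":-0.95,"dz":0,"roll":0},{"dx":-0.93,"dy":-0.95,"dz":0,"roll":0}]' 
python3 -m handwheel '[{"dx":0,"dy":0,"dz":0.9,"roll":0},{"dx":0,"dy":0,"dz":0.9,"roll":0},{"dx":0,"dy":0,"dz":0,"roll":0},{"dx":0,"dy":0,"dz":0,"roll":0}]' 
python3 go.py 578 -33 9 88.7
python3 - <<'E'
from h import *
im=env.read_camera('wrist')
cv2.imwrite('pics/w10.png',im)
E
```

```text
clock: 19.3
tcp_pos: [0.5642, -0.034, 0.047]
orientation: [-0.001, 0.01, 1.0, 0.0]
wrist_force: [-0.0, 0.9, -2.5]
finger_gap: 0.0512
clock: 19.63
tcp_pos: [0.5628, -0.0329, 0.0108]
orientation: [-0.002, 0.01, 1.0, 0.0]
wrist_force: [0.7, 0.7, -2.9]
finger_gap: 0.051
t 19.63 tcp [562.8 -32.9  10.8] psi 88.82 tilt -0.0034 0.0010 F [ 0.7  0.7 -2.9] gap 51.0 j [-0.2   0.46 -0.32  0.8   0.   -0.18]
roll units total (neg of dpsi) 0.019 if roll first:
 after-roll shifts [-0.759  0.012  0.089]
shifts now-frame [-0.76   0.011  0.086]
```

View pics/w10.png

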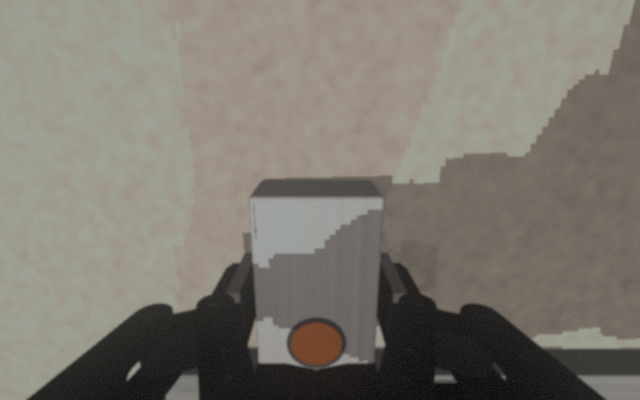

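```bash

python3 -m handwheel '[{"dx":-0.3,"dy":0,"dz":0.03,"roll":0},{"dx":-0.3,"dy":0,"dz":0,"roll":0},{"dx":0,"dy":0,"dz":0,"roll":0}]' 
python3 -m handwheel '[{"dx":-0.05,"dy":0,"dz":0,"roll":0},{"dx":0,"dy":0,"dz":0,"roll":0}]' |grep -E "tcp|force" 
python3 -m handwheel '[{"dx":-0.05,"dy":0,"dz":0,"roll":0},{"dx":0,"dy":0,"dz":0,"roll":0}]' |grep -E "tcp|force" 
python3 -m handwheel '[{"dx":-0.05,"dy":0,"dz":0,"roll":0},{"dx":0,"dy":0,"dz":0,"roll":0}]' |grep -E "tcp|force" 
```

```text
clock: 19.93
tcp_pos: [0.5764, -0.033, 0.012]
orientation: [-0.0, 0.011, 1.0, 0.0]
wrist_force: [-2.5, 0.8, -2.9]
finger_gap: 0.0512
tcp_pos: [0.5764, -0.033, 0.0119]
wrist_force: [-3.8, 1.4, -1.0]
tcp_pos: [0.5765, -0.0329, 0.0117]
wrist_force: [-6.9, 0.7, 1.3]
tcp_pos: [0.5764, -0.033, 0.0115]
wrist_force: [-9.3, 0.5, 1.7]
```

```bash

python3 -m handwheel '[{"dx":0.05,"dy":0,"dz":0.06,"roll":0},{"dx":0,"dy":0,"dz":0.05,"roll":0},{"dx":0,"dy":0,"dz":0,"roll":0}]' |grep -E "tcp|force" 
python3 -m handwheel '[{"dx":0,"dy":0,"dz":0.05,"roll":0},{"dx":0,"dy":0,"dz":0,"roll":0}]' |grep -E "tcp|force" 
```

```text
tcp_pos: [0.5765, -0.0331, 0.0094]
wrist_force: [-6.6, 1.1, -0.2]
tcp_pos: [0.5765, -0.0331, 0.0087]
wrist_force: [-6.8, 0.7, 0.7]
```

```bash

python3 -m handwheel '[{"dx":0,"dy":0,"dz":0.05,"roll":0},{"dx":0,"dy":0,"dz":0.0,"roll":0},{"dx":0,"dy":0,"dz":0,"roll":0}]' |grep -E "tcp|force" 
python3 -m handwheel '[{"dx":0,"dy":0,"dz":0.05,"roll":0},{"dx":0,"dy":0,"dz":0,"roll":0}]' |grep -E "tcp|force" 
```

```text
tcp_pos: [0.5765, -0.0331, 0.0087]
wrist_force: [-8.9, 1.6, 8.1]
tcp_pos: [0.5765, -0.0331, 0.0086]
wrist_force: [-12.2, 1.1, 15.4]
```

```bash

python3 -m handwheel '[{"dx":0,"dy":0,"dz":-0.08,"roll":0},{"dx":0,"dy":0,"dz":0.0,"roll":0},{"dx":0,"dy":0,"dz":0,"roll":0}]' - 20 |grep -E "tcp|force" 
python3 -m handwheel '[{"dx":0,"dy":0,"dz":0,"roll":0},{"dx":0,"dy":0,"dz":0,"roll":0},{"dx":0,"dy":0,"dz":0,"roll":0},{"dx":0,"dy":0,"dz":0,"roll":0}]' 50
python3 -m handwheel '[{"dx":0,"dy":0,"dz":-0.5,"roll":0},{"dx":0,"dy":0,"dz":-1,"roll":0},{"dx":0,"dy":0,"dz":-1,"roll":0},{"dx":0,"dy":0,"dz":-1,"roll":0},{"dx":0,"dy":0,"dz":-1,"roll":0},{"dx":0,"dy":0,"dz":-1,"roll":0},{"dx":0,"dy":0,"dz":-1,"roll":0},{"dx":0,"dy":0,"dz":-1,"roll":0}]'
python3 -m handwheel '[{"dx":1,"dy":0,"dz":-0.5,"roll":0},{"dx":1,"dy":0,"dz":-0.5,"roll":0},{"dx":1,"dy":0,"dz":-0.5,"roll":0},{"dx":0,"dy":0,"dz":0,"roll":0},{"dx":0,"dy":0,"dz":0,"roll":0}]' 0
python3 - <<'E'
from h import *
import pickle
c=env.calibration('wrist');im=env.read_camera('wrist');pickle.dump(c,open('pics/w11.pkl','wb'))
cv2.imwrite('pics/w11.png',im)
cv2.imwrite('pics/t11.png',env.read_camera('top'))
E
python3 go.py
```

```text
tcp_pos: [0.5765, -0.0331, 0.0087]
wrist_force: [-7.8, 0.3, 4.1]
clock: 21.85
tcp_pos: [0.5796, -0.0336, 0.0089]
orientation: [0.001, 0.011, 1.0, -0.0]
wrist_force: [-1.2, 0.9, 0.9]
finger_gap: 0.069
clock: 22.52
tcp_pos: [0.5785, -0.0335, 0.1603]
orientation: [0.001, 0.011, 1.0, -0.0]
wrist_force: [0.3, -0.6, 0.0]
finger_gap: 0.0686
clock: 22.93
tcp_pos: [0.5185, -0.0322, 0.1901]
orientation: [0.002, 0.011, 1.0, -0.0]
wrist_force: [-0.1, 0.1, -0.1]
finger_gap: 0.0852
t 23.03 tcp [519.  -32.3 188.8] psi 88.74 tilt 0.0017 -0.0003 F [-0.2  0.5 -0.3] gap 85.6 j [-0.22  0.22 -0.18  1.17  0.   -0.19]
```

View pics/w11.png

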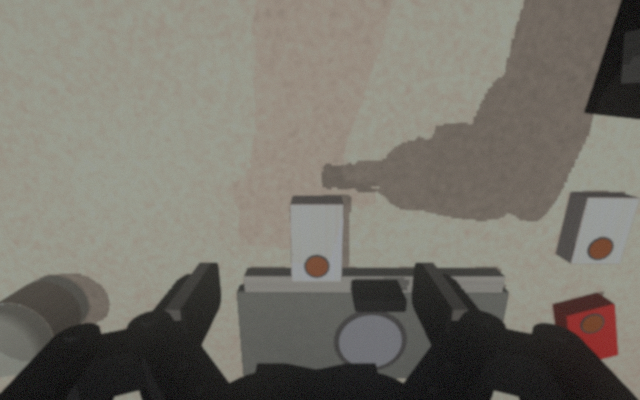

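View pics/t11.png

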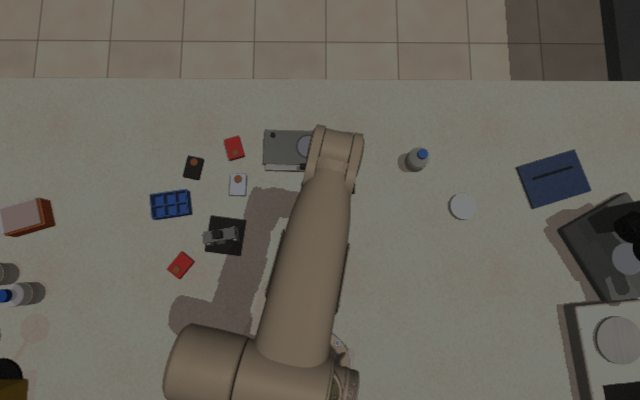

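```bash
python3 - <<'E'
from h import *
import pickle
c=pickle.load(open('pics/w11.pkl','rb'));ct=env.calibration('top')
print(onz(c,[[574,194],[637,197],[571,262],[616,264]],.024)[:,:2]*1000)
print(onz(ct,[[238,184.5]],.024)*1000)
E
python3 go.py 560 262 190 88.7
```

```text
[[533.05084655 218.54244813]
 [537.43524784 280.54587787]
 [606.533294   230.78992834]
 [609.84896053 278.02978833]]
[[568.48265224 257.25942849  24.        ]]
t 23.03 tcp [519.  -32.3 188.8] psi 88.74 tilt 0.0017 -0.0003 F [-0.2  0.5 -0.3] gap 85.6 j [-0.22  0.22 -0.18  1.17  0.   -0.19]
roll units total (neg of dpsi) 0.007 if roll first:
 after-roll shifts [-1.714 14.755 -0.061]
shifts now-frame [-1.724 14.754 -0.062]
```

```bash

python3 -m handwheel '[{"dx":-0.1,"dy":1,"dz":0,"roll":0},{"dx":-0.1,"dy":1,"dz":0,"roll":0},{"dx":-0.1,"dy":1,"dz":0,"roll":0},{"dx":-0.1,"dy":1,"dz":0,"roll":0},{"dx":-0.1,"dy":1,"dz":0,"roll":0},{"dx":-0.1,"dy":1,"dz":0,"roll":0},{"dx":-0.1,"dy":1,"dz":0,"roll":0},{"dx":-0.1,"dy":1,"dz":0,"roll":0}]'
python3 -m handwheel '[{"dx":-0.1,"dy":1,"dz":0,"roll":0},{"dx":-0.1,"dy":1,"dz":0,"roll":0},{"dx":-0.1,"dy":1,"dz":0,"roll":0},{"dx":-0.1,"dy":1,"dz":0,"roll":0},{"dx":-0.1,"dy":1,"dz":0,"roll":0},{"dx":-0.1,"dy":1,"dz":0,"roll":0},{"dx":0,"dy":0.5,"dz":0,"roll":0},{"dx":0,"dy":0,"dz":0,"roll":0}]'
python3 - <<'E'
from h import *
import pickle
c=env.calibration('wrist');im=env.read_camera('wrist');pickle.dump(c,open('pics/w12.pkl','wb'))
cv2.imwrite('pics/w12.png',im)
E
python3 go.py
```

```text
clock: 23.7
tcp_pos: [0.5385, 0.1287, 0.1875]
orientation: [-0.0, 0.011, 1.0, 0.0]
wrist_force: [-0.1, -0.5, -0.1]
finger_gap: 0.0856
clock: 24.37
tcp_pos: [0.5529, 0.2592, 0.1873]
orientation: [-0.0, 0.01, 1.0, 0.0]
wrist_force: [0.4, -0.2, -1.3]
finger_gap: 0.0856
t 24.42 tcp [552.7 257.9 187.4] psi 88.84 tilt -0.0009 -0.0006 F [-1.5 -0.   0.3] gap 85.8 j [ 0.31  0.4   0.06  1.23 -0.    0.33]
```

View pics/w12.png

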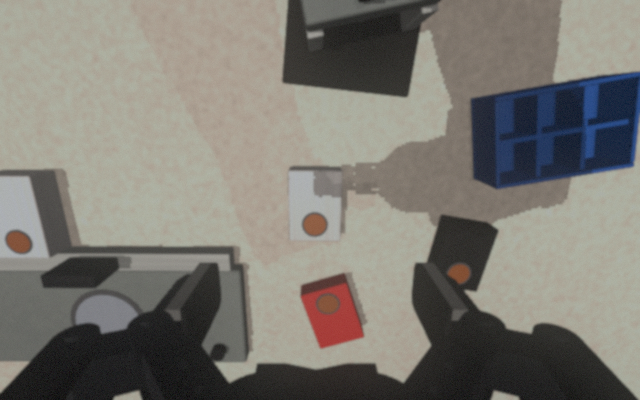

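```bash
python3 - <<'E'
from h import *
import pickle
c=pickle.load(open('pics/w12.pkl','rb'))
P=onz(c,[[289,170],[341.5,170],[290,240.5],[341,240]],.024)[:,:2]*1000
print(P.round(1),P.mean(0).round(1),np.linalg.norm(P[0]-P[2]),np.linalg.norm(P[1]-P[3]),np.linalg.norm(P[0]-P[1]),np.linalg.norm(P[2]-P[3]))
v=P[2:].sum(0)-P[:2].sum(0);print(np.degrees(np.arctan2(v[1],v[0])))
print('black',onz(c,[[440,216],[429,285],[472,290]],.024)[:,:2]*1000)
E
python3 go.py 572 257 80 88.7
```

```text
[[536.5 234. ]
 [537.5 283.6]
 [608.5 231.9]
 [608.9 283.3]] [572.9 258.2] 72.01093339973065 71.4595649834804 49.59031558305811 51.429223657490944
-0.9516703459981471
black [[585.24405738 380.75843761]
 [661.94167836 376.15110891]
 [668.78763598 422.12434782]]
t 24.42 tcp [552.7 257.9 187.4] psi 88.84 tilt -0.0009 -0.0006 F [-1.5 -0.   0.3] gap 85.8 j [ 0.31  0.4   0.06  1.23 -0.    0.33]
roll units total (neg of dpsi) 0.024 if roll first:
 after-roll shifts [-0.968 -0.023  5.371]
shifts now-frame [-0.973 -0.023  5.37 ]
```

```bash

python3 -m handwheel '[{"dx":-0.5,"dy":0,"dz":1,"roll":0},{"dx":-0.5,"dy":0,"dz":1,"roll":0},{"dx":0,"dy":0,"dz":1,"roll":0},{"dx":0,"dy":0,"dz":1,"roll":0},{"dx":0,"dy":0,"dz":1,"roll":0},{"dx":0,"dy":0,"dz":1,"roll":0},{"dx":0,"dy":0,"dz":0,"roll":0}]'
python3 go.py 573 258 5 89
python3 - <<'E'
from h import *
import pickle
c=env.calibration('wrist');im=env.read_camera('wrist');pickle.dump(c,open('pics/w13.pkl','wb'))
cv2.imwrite('pics/w13.png',im)
E
```

```text
clock: 25.0
tcp_pos: [0.5698, 0.2544, 0.0638]
orientation: [-0.004, 0.012, 1.0, -0.001]
wrist_force: [-0.4, -0.2, -0.4]
finger_gap: 0.0857
t 25.00 tcp [569.8 254.4  63.8] psi 88.65 tilt -0.0073 -0.0026 F [-0.4 -0.2 -0.4] gap 85.7 j [ 0.29  0.51 -0.09  0.99 -0.    0.32]
roll units total (neg of dpsi) -0.058 if roll first:
 after-roll shifts [-0.157  0.182  2.942]
shifts now-frame [-0.178  0.192  2.94 ]
```

View pics/w13.png

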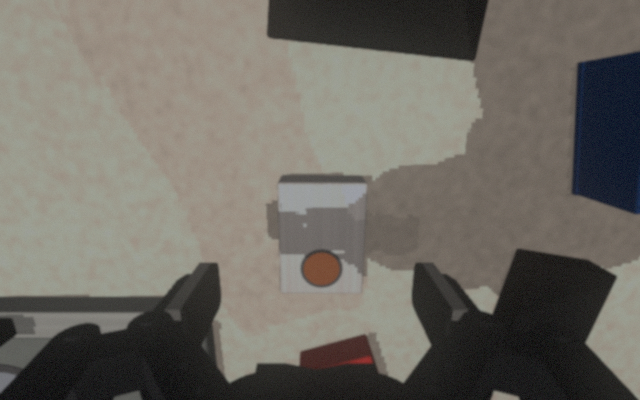

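```bash

python3 -m handwheel '[{"dx":-0.1,"dy":0.17,"dz":0.9,"roll":-0.03},{"dx":0,"dy":0,"dz":0.9,"roll":0},{"dx":0,"dy":0,"dz":0.8,"roll":0},{"dx":0,"dy":0,"dz":0.34,"roll":0},{"dx":0,"dy":0,"dz":0,"roll":0},{"dx":0,"dy":0,"dz":0,"roll":0}]'
python3 -m handwheel '[{"dx":0,"dy":0,"dz":0,"roll":0},{"dx":0,"dy":0,"dz":0,"roll":0},{"dx":0,"dy":0,"dz":0,"roll":0},{"dx":0,"dy":0,"dz":0,"roll":0},{"dx":0,"dy":0,"dz":0,"roll":0},{"dx":0,"dy":0,"dz":0,"roll":0}]' 255 40
python3 go.py 573 258 5 89
```

```text
clock: 25.55
tcp_pos: [0.5753, 0.2599, 0.0106]
orientation: [0.0, 0.01, 1.0, 0.0]
wrist_force: [-0.1, -0.1, 0.8]
finger_gap: 0.0851
clock: 26.05
tcp_pos: [0.5757, 0.2602, 0.0111]
orientation: [0.001, 0.009, 1.0, 0.0]
wrist_force: [-0.6, -1.0, 6.9]
finger_gap: 0.0505
t 26.05 tcp [575.7 260.2  11.1] psi 88.91 tilt 0.0025 0.0002 F [-0.6 -1.   6.9] gap 50.5 j [ 0.3   0.56 -0.14  0.87 -0.    0.32]
roll units total (neg of dpsi) -0.014 if roll first:
 after-roll shifts [ 0.134 -0.111  0.306]
shifts now-frame [ 0.135 -0.111  0.305]
```

```bash

python3 -m handwheel '[{"dx":0,"dy":0,"dz":0,"roll":0},{"dx":0,"dy":0,"dz":0,"roll":0},{"dx":0,"dy":0,"dz":0.15,"roll":0},{"dx":0,"dy":0,"dz":0.15,"roll":0},{"dx":0,"dy":0,"dz":0,"roll":0},{"dx":0,"dy":0,"dz":0,"roll":0}]' 40
python3 -m handwheel '[{"dx":0,"dy":0,"dz":0,"roll":0},{"dx":0,"dy":0,"dz":0,"roll":0},{"dx":0,"dy":0,"dz":0,"roll":0},{"dx":0,"dy":0,"dz":0,"roll":0},{"dx":0,"dy":0,"dz":0,"roll":0},{"dx":0,"dy":0,"dz":0,"roll":0}]' 255 40
python3 - <<'E'
from h import *
im=env.read_camera('wrist')
cv2.imwrite('pics/w14.png',im)
E
python3 go.py
```

```text
clock: 26.55
tcp_pos: [0.5742, 0.26, 0.0028]
orientation: [-0.001, 0.009, 1.0, -0.0]
wrist_force: [0.3, -1.4, -0.3]
finger_gap: 0.0719
clock: 27.05
tcp_pos: [0.5748, 0.2602, 0.0036]
orientation: [0.0, 0.009, 1.0, 0.0]
wrist_force: [-0.1, -1.1, 0.5]
finger_gap: 0.0509
t 27.10 tcp [574.9 260.2   3.7] psi 88.92 tilt 0.0004 0.0002 F [ 0.3  0.5 -0.6] gap 51.0 j [ 0.3   0.57 -0.14  0.86  0.    0.32]
```

View pics/w14.png

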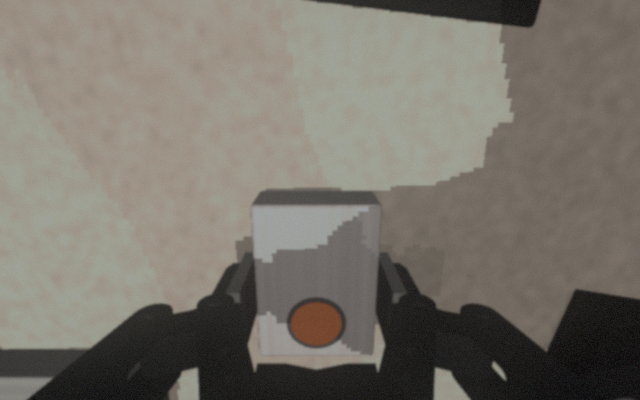

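```bash

python3 -m handwheel '[{"dx":0.2,"dy":0,"dz":-0.7,"roll":0},{"dx":0.15,"dy":0,"dz":-0.7,"roll":0},{"dx":0,"dy":-0.65,"dz":0,"roll":0},{"dx":0,"dy":-1,"dz":0,"roll":0},{"dx":0,"dy":-1,"dz":0,"roll":0},{"dx":0,"dy":-1,"dz":0,"roll":0},{"dx":0,"dy":-1,"dz":0,"roll":0},{"dx":0,"dy":-1,"dz":0,"roll":0}]'
python3 -m handwheel '[{"dx":0,"dy":-1,"dz":0,"roll":0},{"dx":0,"dy":-1,"dz":0,"roll":0},{"dx":0,"dy":-1,"dz":0,"roll":0},{"dx":0,"dy":0,"dz":0,"roll":0}]'
python3 go.py 575 87 4 88.7
```

```text
clock: 27.77
tcp_pos: [0.5649, 0.1456, 0.0316]
orientation: [-0.0, 0.009, 1.0, -0.0]
wrist_force: [0.1, 0.2, -1.2]
finger_gap: 0.0508
clock: 28.1
tcp_pos: [0.5639, 0.0835, 0.0316]
orientation: [-0.0, 0.011, 1.0, -0.001]
wrist_force: [-0.7, 0.3, -1.9]
finger_gap: 0.0514
t 28.10 tcp [563.9  83.5  31.6] psi 88.70 tilt -0.0005 -0.0017 F [-0.7  0.3 -1.9] gap 51.4 j [ 0.01  0.44 -0.28  0.85 -0.    0.03]
roll units total (neg of dpsi) -0.001 if roll first:
 after-roll shifts [-0.55  0.19  1.38]
shifts now-frame [-0.551  0.192  1.379]
```

```bash

python3 -m handwheel '[{"dx":-0.2,"dy":0.1,"dz":0.6,"roll":0},{"dx":-0.2,"dy":0,"dz":0.6,"roll":0},{"dx":-0.2,"dy":0,"dz":0.05,"roll":0},{"dx":-0.2,"dy":0,"dz":0,"roll":0},{"dx":0,"dy":0,"dz":0,"roll":0},{"dx":0,"dy":0,"dz":0,"roll":0}]'
python3 go.py 586 87 4 88.7
```

```text
clock: 28.6
tcp_pos: [0.5811, 0.0896, 0.0064]
orientation: [0.0, 0.009, 1.0, 0.0]
wrist_force: [-0.4, -1.0, -1.3]
finger_gap: 0.0511
t 28.60 tcp [581.1  89.6   6.4] psi 88.98 tilt 0.0004 0.0001 F [-0.4 -1.  -1.3] gap 51.1 j [ 0.02  0.5  -0.26  0.81  0.    0.03]
roll units total (neg of dpsi) 0.046 if roll first:
 after-roll shifts [-0.249 -0.126  0.119]
shifts now-frame [-0.248 -0.127  0.119]
```

```bash

python3 -m handwheel '[{"dx":-0.1,"dy":-0.1,"dz":0.03,"roll":0.04},{"dx":0,"dy":0,"dz":0,"roll":0}]'|grep -E "tcp|force"
python3 -m handwheel '[{"dx":-0.06,"dy":0,"dz":0,"roll":0},{"dx":0,"dy":0,"dz":0,"roll":0}]'|grep -E "tcp|force"
python3 -m handwheel '[{"dx":-0.06,"dy":0,"dz":0,"roll":0},{"dx":0,"dy":0,"dz":0,"roll":0}]'|grep -E "tcp|force"
python3 -m handwheel '[{"dx":-0.06,"dy":0,"dz":0,"roll":0},{"dx":0,"dy":0,"dz":0,"roll":0}]'|grep -E "tcp|force"
python3 -m handwheel '[{"dx":-0.06,"dy":0,"dz":0,"roll":0},{"dx":0,"dy":0,"dz":0,"roll":0}]'|grep -E "tcp|force"
python3 go.py 586 87 4 88.7
```

```text
tcp_pos: [0.583, 0.087, 0.0061]
wrist_force: [1.0, -0.5, -1.7]
tcp_pos: [0.584, 0.0869, 0.0061]
wrist_force: [-0.2, -0.6, -1.6]
tcp_pos: [0.5852, 0.0869, 0.0061]
wrist_force: [1.0, -0.2, -2.0]
tcp_pos: [0.5863, 0.0869, 0.006]
wrist_force: [-0.3, -0.1, -2.0]
tcp_pos: [0.5873, 0.0869, 0.0059]
wrist_force: [-1.3, 0.3, -1.9]
t 29.43 tcp [587.3  86.9   5.9] psi 88.68 tilt -0.0001 0.0001 F [-1.3  0.3 -1.9] gap 50.9 j [ 0.01  0.51 -0.25  0.82  0.    0.03]
roll units total (neg of dpsi) -0.003 if roll first:
 after-roll shifts [0.063 0.006 0.094]
shifts now-frame [0.063 0.006 0.094]
```

```bash

python3 -m handwheel '[{"dx":-0.06,"dy":0,"dz":0,"roll":0},{"dx":0,"dy":0,"dz":0,"roll":0}]'|grep -E "tcp|force"
python3 -m handwheel '[{"dx":-0.06,"dy":0,"dz":0,"roll":0},{"dx":0,"dy":0,"dz":0,"roll":0}]'|grep -E "tcp|force"
python3 -m handwheel '[{"dx":-0.06,"dy":0,"dz":0.05,"roll":0},{"dx":0,"dy":0,"dz":0,"roll":0}]'|grep -E "tcp|force"
python3 -m handwheel '[{"dx":0,"dy":0,"dz":0.05,"roll":0},{"dx":0,"dy":0,"dz":0,"roll":0}]'|grep -E "tcp|force"
```

```text
tcp_pos: [0.5872, 0.0869, 0.0056]
wrist_force: [-3.4, 0.1, 1.5]
tcp_pos: [0.5872, 0.0869, 0.0054]
wrist_force: [-6.3, -0.4, 2.0]
tcp_pos: [0.5872, 0.0869, 0.0041]
wrist_force: [-8.4, 0.7, 3.1]
tcp_pos: [0.5872, 0.0869, 0.0036]
wrist_force: [-10.5, 0.1, 7.0]
```

```bash

python3 -m handwheel '[{"dx":0.05,"dy":0,"dz":0.04,"roll":0},{"dx":0,"dy":0,"dz":0,"roll":0}]'|grep -E "tcp|force"
python3 -m handwheel '[{"dx":0,"dy":0,"dz":-0.06,"roll":0},{"dx":0,"dy":0,"dz":0.0,"roll":0},{"dx":0,"dy":0,"dz":0,"roll":0}]' - 20 |grep -E "tcp|force" 
python3 -m handwheel '[{"dx":0,"dy":0,"dz":0,"roll":0},{"dx":0,"dy":0,"dz":0,"roll":0},{"dx":0,"dy":0,"dz":0,"roll":0},{"dx":0,"dy":0,"dz":0,"roll":0}]' 50
python3 -m handwheel '[{"dx":0,"dy":0,"dz":-0.5,"roll":0},{"dx":0,"dy":0,"dz":-1,"roll":0},{"dx":0,"dy":0,"dz":-1,"roll":0},{"dx":0,"dy":0,"dz":-1,"roll":0},{"dx":0,"dy":0,"dz":-1,"roll":0},{"dx":0,"dy":0,"dz":-1,"roll":0},{"dx":0,"dy":0,"dz":-1,"roll":0},{"dx":0,"dy":0,"dz":-1,"roll":0}]'
python3 -m handwheel '[{"dx":1,"dy":-0.8,"dz":-0.8,"roll":0},{"dx":1,"dy":-0.8,"dz":-0.8,"roll":0},{"dx":1,"dy":-0.8,"dz":-0.8,"roll":0},{"dx":1,"dy":0,"dz":0,"roll":0},{"dx":1,"dy":0,"dz":0,"roll":0},{"dx":0,"dy":0,"dz":0,"roll":0}]' 0
python3 - <<'E'
from h import *
import pickle
c=env.calibration('wrist');im=env.read_camera('wrist');pickle.dump(c,open('pics/w15.pkl','wb'))
cv2.imwrite('pics/w15.png',im)
cv2.imwrite('pics/s15.png',env.read_camera('side'))
E
python3 go.py
```

```text
tcp_pos: [0.5873, 0.0869, 0.0036]
wrist_force: [-9.5, 0.7, 9.8]
tcp_pos: [0.5872, 0.0869, 0.0037]
wrist_force: [-7.0, -0.1, 2.1]
clock: 30.85
tcp_pos: [0.591, 0.0868, 0.0048]
orientation: [0.001, 0.012, 1.0, 0.0]
wrist_force: [1.2, -0.3, -0.9]
finger_gap: 0.0684
clock: 31.52
tcp_pos: [0.5901, 0.0868, 0.1564]
orientation: [0.001, 0.012, 1.0, 0.0]
wrist_force: [0.9, -0.6, 0.2]
finger_gap: 0.0689
clock: 32.02
tcp_pos: [0.4856, 0.0411, 0.2038]
orientation: [-0.0, 0.012, 1.0, 0.0]
wrist_force: [-0.1, 0.5, -0.9]
finger_gap: 0.0859
t 32.12 tcp [488.9  41.  203.6] psi 88.67 tilt 0.0024 -0.0001 F [-0.1  0.3  0.1] gap 85.5 j [-0.08  0.16 -0.22  1.19  0.   -0.06]
```

View pics/w15.png

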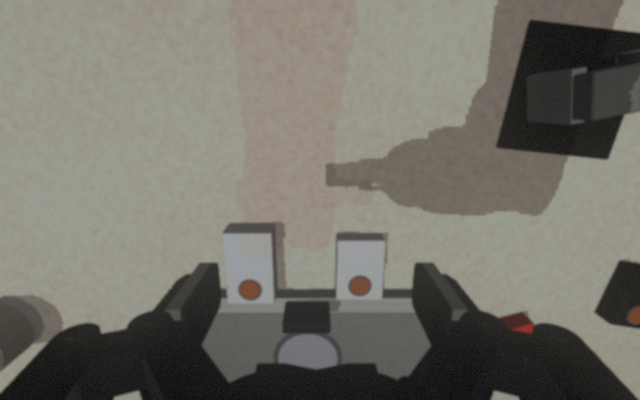

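```bash
python3 go.py 390 285 260 100.5
```

```text
t 32.12 tcp [488.9  41.  203.6] psi 88.67 tilt 0.0024 -0.0001 F [-0.1  0.3  0.1] gap 85.5 j [-0.08  0.16 -0.22  1.19  0.   -0.06]
roll units total (neg of dpsi) -1.971 if roll first:
 after-roll shifts [ 2.637 12.895 -2.822]
shifts now-frame [ 5.217 12.081 -2.835]
```

View pics/s15.png

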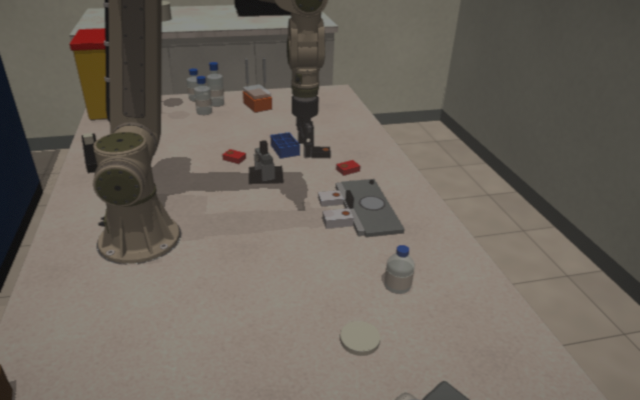

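```bash

python3 -m handwheel '[{"dx":0,"dy":0,"dz":-1,"roll":-1},{"dx":0,"dy":0,"dz":-1,"roll":-1},{"dx":0.2,"dy":1,"dz":-0.8,"roll":0},{"dx":0.2,"dy":1,"dz":0,"roll":0},{"dx":0.2,"dy":1,"dz":0,"roll":0},{"dx":0.2,"dy":1,"dz":0,"roll":0},{"dx":0.2,"dy":1,"dz":0,"roll":0},{"dx":0.2,"dy":1,"dz":0,"roll":0}]'
python3 -m handwheel '[{"dx":0.2,"dy":1,"dz":0,"roll":0},{"dx":0.2,"dy":1,"dz":0,"roll":0},{"dx":0.2,"dy":1,"dz":0,"roll":0},{"dx":0.2,"dy":1,"dz":0,"roll":0},{"dx":0.2,"dy":1,"dz":0,"roll":0},{"dx":0.2,"dy":1,"dz":0,"roll":0},{"dx":0.2,"dy":0.9,"dz":0,"roll":0},{"dx":0,"dy":0,"dz":0,"roll":0}]'
python3 - <<'E'
from h import *
import pickle
c=env.calibration('wrist');im=env.read_camera('wrist');pickle.dump(c,open('pics/w16.pkl','wb'))
cv2.imwrite('pics/w16.png',im)
E
python3 go.py
```

```text
clock: 32.78
tcp_pos: [0.4437, 0.1557, 0.2587]
orientation: [0.001, -0.093, 0.996, 0.0]
wrist_force: [0.3, 0.5, -0.6]
finger_gap: 0.0853
clock: 33.45
tcp_pos: [0.3897, 0.2878, 0.2585]
orientation: [0.0, -0.095, 0.995, 0.001]
wrist_force: [0.1, 0.5, -0.4]
finger_gap: 0.0852
t 33.50 tcp [390.1 286.6 258.4] psi 100.86 tilt 0.0007 0.0004 F [ 0.5  0.7 -0.4] gap 85.6 j [ 0.47  0.13 -0.12  1.32  0.    0.28]
```

View pics/w16.png

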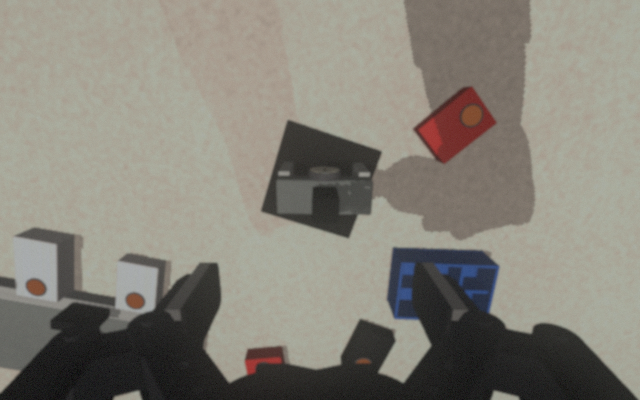

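```bash
python3 - <<'E'
from h import *
import pickle
c=pickle.load(open('pics/w16.pkl','rb'));im=cv2.imread('pics/w16.png')
x=im[110:250,250:400].astype(float)*1.8
cv2.imwrite('pics/z2.png',cv2.resize(np.clip(x,0,255).astype(np.uint8),(750,600-0),interpolation=cv2.INTER_CUBIC)) if False else cv2.imwrite('pics/z2.png',cv2.resize(np.clip(x,0,255).astype(np.uint8),None,fx=4,fy=4,interpolation=cv2.INTER_CUBIC))
P=onz(c,[[288,121],[382,152],[349,237],[262,210.5]],.004)[:,:2]*1000
print(P.round(1),P.mean(0),[np.linalg.norm(P[i]-P[i-1]).round(1) for i in range(4)])
E
```

```text
[[340.7 245.2]
 [355.1 362.5]
 [470.5 347.5]
 [455.9 230.9]] [405.55209878 296.53567732] [np.float64(116.1), np.float64(118.2), np.float64(116.4), np.float64(117.6)]
```

View pics/z2.png

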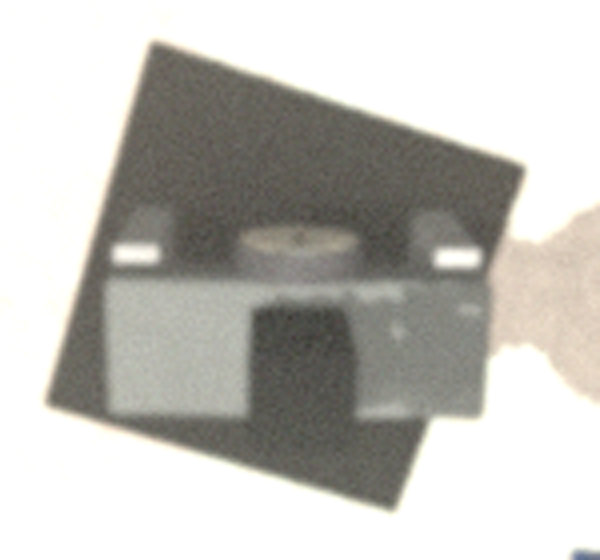

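```bash
python3 - <<'E'
from h import *
import pickle
c=pickle.load(open('pics/w16.pkl','rb'))
P=onz(c,[[276.5,180.2],[371.7,180.2],[277.5,213.7],[370.5,213.7]],.086)[:,:2]*1000
print(P.round(1),P.mean(0),np.linalg.norm(P[0]-P[1]),np.linalg.norm(P[0]-P[2]))
for a,b in((0,1),(2,3)):
    v=P[b]-P[a];print(np.degrees(np.arctan2(v[1],v[0])))
print(onz(c,[[312.3,213.5],[338.5,213.5]],.128)*1000)
E
python3 go.py 404 295 93 101
```

```text
[[393.4 249.3]
 [375.7 341.1]
 [427.5 255.6]
 [409.7 348.2]] [401.58072269 298.55471427] 93.49490398414122 34.69386571990543
100.87508498679088
100.87415233330997
[[406.71018383 288.04276579 128.        ]
 [402.37056684 310.63294413 128.        ]]
t 33.50 tcp [390.1 286.6 258.4] psi 100.86 tilt 0.0007 0.0004 F [ 0.5  0.7 -0.4] gap 85.6 j [ 0.47  0.13 -0.12  1.32  0.    0.28]
roll units total (neg of dpsi) -0.023 if roll first:
 after-roll shifts [-0.762  0.28   8.272]
shifts now-frame [-0.755  0.28   8.272]
```

```bash
python3 - <<'E'
from h import *
import pickle
c=pickle.load(open('pics/w16.pkl','rb'))
im=cv2.imread('pics/w16.png');g=cv2.cvtColor(im,cv2.COLOR_BGR2GRAY)
a=np.radians(10.87);X=np.array([np.cos(a),np.sin(a)]);Y=np.array([-X[1],X[0]]);C=np.array([401.6,298.6])
for s in((-12,-12),(-12,12),(12,-12),(12,12)):
  p=C+s[0]*X+s[1]*Y
  print(s,proj(c,[[p[0]/1e3,p[1]/1e3,.086]]).round(1),proj(c,[[p[0]/1e3,p[1]/1e3,.128]]).round(1))
for y in range(176,236,3): print(y,g[y,300:352:3])
x=np.clip(im[110:250,250:400].astype(float)*5,0,255).astype(np.uint8)
cv2.imwrite('pics/z3.png',cv2.resize(x,None,fx=4,fy=4,interpolation=cv2.INTER_CUBIC))
E
```

```text
(-12, -12) [[312.  185.5]] [[311.5 197. ]]
(-12, 12) [[336.3 185.5]] [[339.2 197. ]]
(12, -12) [[312.1 208.7]] [[311.6 223.1]]
(12, 12) [[335.9 208.7]] [[338.7 223.1]]
176 [57 56 56 61 66 69 74 77 79 75 73 71 64 55 54 51 46 55]
179 [70 67 70 69 75 74 75 77 78 74 68 69 67 64 61 66 64 64]
182 [ 98  98 100  98  99 100  93  94  96  94  93  93  87  96  98  96 100  82]
185 [101 100 102 100  98  91  76  70  73  72  71  74  71  81  87  78  85  77]
188 [102 101 102 101  81  46  44  44  39  45  46  45  57  70  71  71  74  75]
191 [103 103 104 102  80  44  39  40  43  43  45  40  46  73  73  75  86  75]
194 [102  98  98 100  74  41  43  41  44  34  39  40  40  68  74  74  82  77]
197 [103 101  99 104  72  43  44  45  44  42  46  41  39  66  75  73  74  77]
200 [100  99 100 100  67  44  46  42  45  48  47  49  47  55  73  73  74  75]
203 [100 104 101  99  68  47  46  46  49  47  43  47  51  62  72  76  75  76]
206 [101 103 103  98  69  47  48  46  44  46  47  42  50  64  76  76  79  77]
209 [102  98 101 100  67  45  46  50  47  49  45  49  46  64  77  79  84  84]
212 [ 96  95 100  95  65  46  53  48  52  47  48  46  48  76  93 101 101  92]
215 [57 60 61 62 53 49 51 50 50 49 46 47 49 58 61 63 65 60]
218 [57 53 50 57 50 48 45 51 50 52 47 49 50 53 54 53 55 50]
221 [58 56 55 53 52 50 47 54 47 51 51 49 50 53 54 54 53 55]
224 [141 116  84  62  58  57  56  54  58  51  56  56  54  54  53  55  53  54]
227 [165 167 163 145 119  88  63  56  54  53  56  57  52  56  58  57  56  64]
230 [167 167 167 164 165 162 157 131  91  70  57  55  57  55  59  54  59 104]
233 [164 166 164 167 169 168 167 165 161 157 138 106  72  59  56  58  60 140]
```

View pics/z3.png

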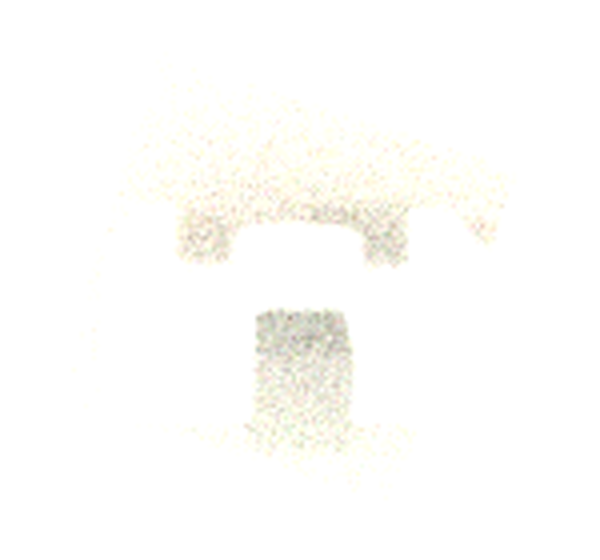

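```bash
python3 go.py 402.5 298.7 160 100.87; python3 -m handwheel '[{"dx":-0.25,"dy":0.16,"dz":1,"roll":0},{"dx":-0.25,"dy":0.16,"dz":1,"roll":0},{"dx":0,"dy":0.15,"dz":1,"roll":0},{"dx":0,"dy":0,"dz":1,"roll":0},{"dx":0,"dy":0,"dz":0.9,"roll":0},{"dx":0,"dy":0,"dz":0,"roll":0}]'; python3 go.py 402.5 298.7 93 100.87
python3 - <<'E'
from h import *
import pickle
c=env.calibration('wrist');im=env.read_camera('wrist');pickle.dump(c,open('pics/w17.pkl','wb'))
cv2.imwrite('pics/w17.png',im)
E
```

```text
t 33.50 tcp [390.1 286.6 258.4] psi 100.86 tilt 0.0007 0.0004 F [ 0.5  0.7 -0.4] gap 85.6 j [ 0.47  0.13 -0.12  1.32  0.    0.28]
roll units total (neg of dpsi) -0.002 if roll first:
 after-roll shifts [-0.722  0.477  4.922]
shifts now-frame [-0.719  0.476  4.923]
clock: 34.0
tcp_pos: [0.3968, 0.2945, 0.1569]
orientation: [-0.003, -0.093, 0.996, -0.001]
wrist_force: [-0.4, -0.2, -0.0]
finger_gap: 0.0852
t 34.00 tcp [396.8 294.5 156.9] psi 100.63 tilt -0.0050 -0.0029 F [-0.4 -0.2 -0. ] gap 85.2 j [ 0.48  0.2  -0.29  1.09 -0.    0.29]
roll units total (neg of dpsi) -0.040 if roll first:
 after-roll shifts [-0.322  0.152  3.195]
shifts now-frame [-0.339  0.16   3.193]
```

View pics/w17.png

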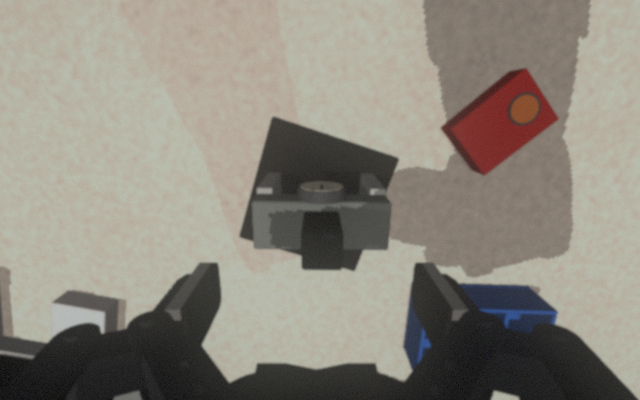

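```bash
python3 -m handwheel '[{"dx":-0.1,"dy":0.1,"dz":0.5,"roll":0},{"dx":0,"dy":0,"dz":0.5,"roll":0},{"dx":0,"dy":0,"dz":0,"roll":0}]'; python3 go.py 402.5 298.7 93 100.87
python3 - <<'E'
from h import *
import pickle
c=env.calibration('wrist');im=env.read_camera('wrist');pickle.dump(c,open('pics/w18.pkl','wb'))
cv2.imwrite('pics/w18.png',im)
E
```

```text
clock: 34.3
tcp_pos: [0.3994, 0.2982, 0.1391]
orientation: [-0.0, -0.093, 0.996, -0.0]
wrist_force: [0.0, -0.3, -0.6]
finger_gap: 0.0853
t 34.30 tcp [399.4 298.2 139.1] psi 100.67 tilt -0.0009 -0.0005 F [ 0.  -0.3 -0.6] gap 85.3 j [ 0.48  0.22 -0.32  1.04 -0.    0.29]
roll units total (neg of dpsi) -0.034 if roll first:
 after-roll shifts [-1.550e-01 -2.000e-03  2.307e+00]
shifts now-frame [-1.580e-01 -1.000e-03  2.307e+00]
```

View pics/w18.png

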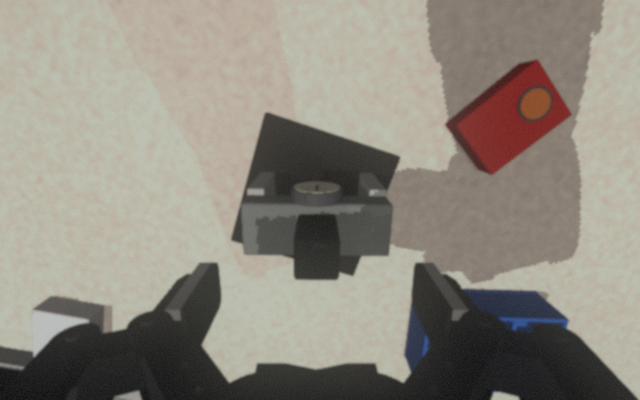

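```bash
python3 - <<'E'
from h import *
import pickle
c=pickle.load(open('pics/w18.pkl','rb'))
a=np.radians(10.87);X=np.array([np.cos(a),np.sin(a)])
P=onz(c,[[294.5,278.5],[339,278.5]],.128)[:,:2]*1000
print(P,P.mean(0)-12*X,np.linalg.norm(P[1]-P[0]))
P=onz(c,[[243.5,205],[391.5,205],[244.5,255],[390,255]],.086)[:,:2]*1000
print(P.mean(0),P)
E
python3 -m handwheel '[{"dx":-0.1,"dy":0,"dz":0.8,"roll":-0.03},{"dx":0,"dy":0,"dz":0.8,"roll":0},{"dx":0,"dy":0,"dz":0.7,"roll":0},{"dx":0,"dy":0,"dz":0,"roll":0},{"dx":0,"dy":0,"dz":0,"roll":0}]'; python3 go.py 402.5 298.7 93 100.87
```

```text
[[414.13885358 289.59330269]
 [409.78185434 312.62610705]] [400.1756629  298.84672969] 23.44127810776716
[401.51203541 299.55946899] [[393.25092965 251.03347114]
 [376.10546209 341.86606583]
 [427.19630559 255.84863412]
 [409.49544432 349.48970488]]
clock: 34.77
tcp_pos: [0.4012, 0.2986, 0.0944]
orientation: [-0.0, -0.095, 0.996, -0.0]
wrist_force: [-1.0, -0.3, -0.2]
finger_gap: 0.0855
t 34.77 tcp [401.2 298.6  94.4] psi 100.86 tilt -0.0008 -0.0004 F [-1.  -0.3 -0.2] gap 85.5 j [ 0.48  0.26 -0.38  0.93  0.    0.29]
roll units total (neg of dpsi) -0.001 if roll first:
 after-roll shifts [-0.065 -0.009  0.07 ]
shifts now-frame [-0.065 -0.009  0.07 ]
```

```bash
python3 -m handwheel '[{"dx":0,"dy":0,"dz":0,"roll":0},{"dx":0,"dy":0,"dz":0,"roll":0},{"dx":0,"dy":0,"dz":0,"roll":0},{"dx":0,"dy":0,"dz":0,"roll":0},{"dx":0,"dy":0,"dz":0,"roll":0},{"dx":0,"dy":0,"dz":0,"roll":0},{"dx":0,"dy":0,"dz":0,"roll":0}]' 255 60;python3 go.py; python3 -m handwheel '[{"dx":0,"dy":0,"dz":-0.5,"roll":0},{"dx":0,"dy":0,"dz":-1,"roll":0},{"dx":0,"dy":0,"dz":-1,"roll":0},{"dx":0,"dy":0,"dz":-1,"roll":0},{"dx":0,"dy":0,"dz":-0.5,"roll":1},{"dx":0,"dy":0,"dz":0,"roll":1},{"dx":0,"dy":0,"dz":0,"roll":0.03},{"dx":0,"dy":0,"dz":0,"roll":0}]'; python3 go.py 550 87 174 88.75
python3 - <<'E'
from h import *
import pickle
c=env.calibration('wrist');im=env.read_camera('wrist');pickle.dump(c,open('pics/w19.pkl','wb'))
cv2.imwrite('pics/w19.png',im)
cv2.imwrite('pics/s19.png',env.read_camera('side')[100:260,200:460])
cv2.imwrite('pics/t19.png',env.read_camera('top'))
E
```

```text
clock: 35.35
tcp_pos: [0.4021, 0.2989, 0.0949]
orientation: [0.001, -0.095, 0.996, 0.0]
wrist_force: [-0.3, -0.9, 4.1]
finger_gap: 0.0232
t 35.35 tcp [402.1 298.9  94.9] psi 100.86 tilt 0.0014 0.0003 F [-0.3 -0.9  4.1] gap 23.2 j [ 0.48  0.26 -0.38  0.93 -0.    0.29]
clock: 36.02
tcp_pos: [0.4008, 0.2985, 0.1739]
orientation: [-0.001, 0.01, 1.0, -0.0]
wrist_force: [-0.4, -0.7, -4.7]
finger_gap: 0.0228
t 36.02 tcp [400.8 298.5 173.9] psi 88.84 tilt -0.0015 -0.0005 F [-0.4 -0.7 -4.7] gap 22.8 j [ 0.48  0.2  -0.25  1.12  0.    0.5 ]
roll units total (neg of dpsi) 0.015 if roll first:
 after-roll shifts [-7.6900e+00 -1.0411e+01 -4.0000e-03]
shifts now-frame [-7.6740e+00 -1.0423e+01 -1.0000e-02]
```

View pics/w19.png

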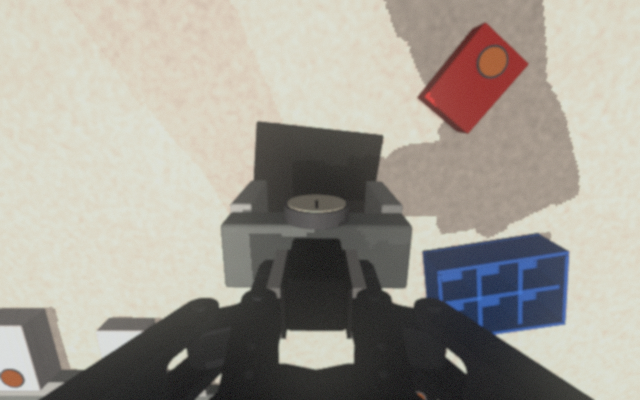

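View pics/t19.png

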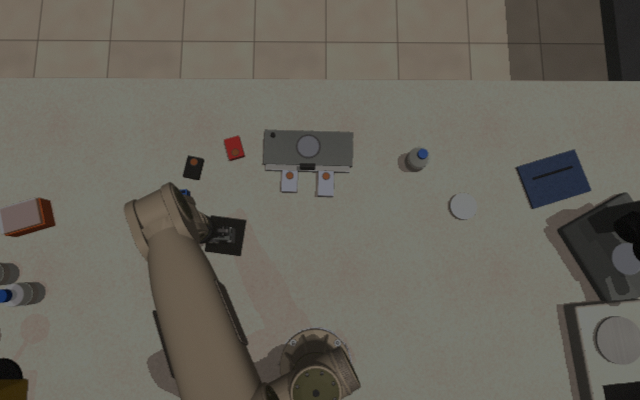

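```bash
python3 go.py 582 87 174 88.75; python3 -m handwheel '[{"dx":-0.85,"dy":-1,"dz":0,"roll":0},{"dx":-0.85,"dy":-1,"dz":0,"roll":0},{"dx":-0.85,"dy":-1,"dz":0,"roll":0},{"dx":-0.85,"dy":-1,"dz":0,"roll":0},{"dx":-0.85,"dy":-1,"dz":0,"roll":0},{"dx":-0.85,"dy":-1,"dz":0,"roll":0},{"dx":-0.85,"dy":-1,"dz":0,"roll":0},{"dx":-0.85,"dy":-1,"dz":0,"roll":0}]';python3 -m handwheel '[{"dx":-0.85,"dy":-1,"dz":0,"roll":0},{"dx":-0.8,"dy":-1,"dz":0,"roll":0},{"dx":-0.8,"dy":-0.4,"dz":0,"roll":0},{"dx":0,"dy":0,"dz":0,"roll":0},{"dx":0,"dy":0,"dz":0,"roll":0},{"dx":0,"dy":0,"dz":0,"roll":0}]';python3 go.py 582 87 91 88.75
python3 - <<'E'
from h import *
import pickle
c=env.calibration('wrist');im=env.read_camera('wrist');pickle.dump(c,open('pics/w20.pkl','wb'))
cv2.imwrite('pics/w20.png',im)
E
```

```text
t 36.17 tcp [400.8 298.5 173.5] psi 88.79 tilt -0.0017 -0.0007 F [ 0.6  0.6 -5.1] gap 23.4 j [ 0.48  0.2  -0.25  1.12  0.    0.5 ]
roll units total (neg of dpsi) 0.007 if roll first:
 after-roll shifts [ -9.289 -10.375  -0.023]
shifts now-frame [ -9.281 -10.382  -0.031]
clock: 36.83
tcp_pos: [0.534, 0.1346, 0.1736]
orientation: [-0.001, 0.011, 1.0, 0.0]
wrist_force: [0.4, 0.5, -5.0]
finger_gap: 0.0234
clock: 37.33
tcp_pos: [0.5807, 0.0867, 0.1734]
orientation: [-0.001, 0.011, 1.0, 0.0]
wrist_force: [-0.2, -0.3, -4.9]
finger_gap: 0.0232
t 37.33 tcp [580.7  86.7 173.4] psi 88.72 tilt -0.0023 0.0003 F [-0.2 -0.3 -4.9] gap 23.2 j [ 0.01  0.36 -0.03  1.18  0.    0.03]
roll units total (neg of dpsi) -0.005 if roll first:
 after-roll shifts [-0.063  0.014  4.122]
shifts now-frame [-0.073  0.013  4.122]
```

View pics/w20.png

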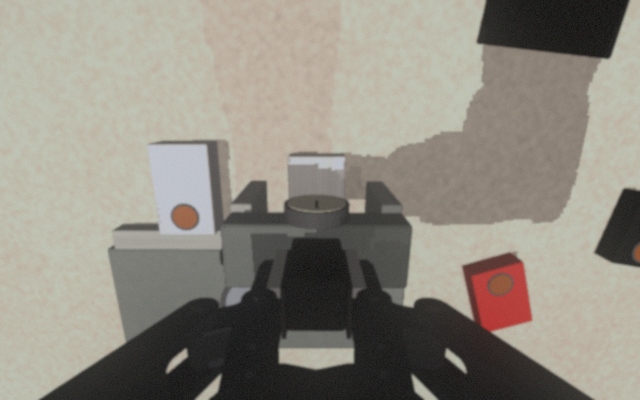

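```bash
python3 -m handwheel '[{"dx":-0.05,"dy":0,"dz":0.8,"roll":0},{"dx":0,"dy":0,"dz":0.8,"roll":0},{"dx":0,"dy":0,"dz":0.8,"roll":0},{"dx":0,"dy":0,"dz":0.7,"roll":0},{"dx":0,"dy":0,"dz":0,"roll":0},{"dx":0,"dy":0,"dz":0,"roll":0}]'; python3 go.py 582 87 91 88.75
python3 - <<'E'
from h import *
import pickle
cv2.imwrite('pics/w21.png',env.read_camera('wrist'))
cv2.imwrite('pics/s21.png',cv2.resize(env.read_camera('side')[100:260,250:450],(800,640))[:600])
E
```

```text
clock: 37.88
tcp_pos: [0.5812, 0.0873, 0.1118]
orientation: [-0.001, 0.011, 1.0, 0.0]
wrist_force: [-0.0, -0.1, -4.2]
finger_gap: 0.0233
t 37.88 tcp [581.2  87.3 111.8] psi 88.76 tilt -0.0025 0.0002 F [-0.  -0.1 -4.2] gap 23.3 j [ 0.01  0.4  -0.13  1.04  0.    0.03]
roll units total (neg of dpsi) 0.002 if roll first:
 after-roll shifts [-0.041 -0.015  1.038]
shifts now-frame [-0.044 -0.015  1.037]
```

View pics/w21.png

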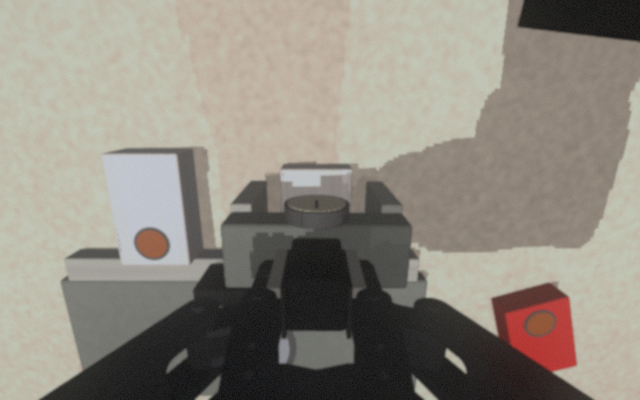

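View pics/s21.png

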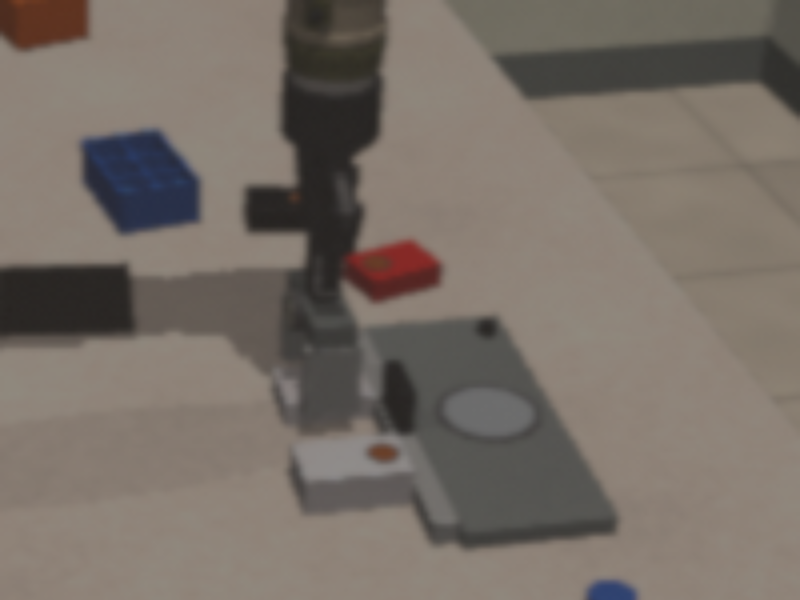

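Aligned over the block: it sits at columns 281–351, between legs at 224 and 410. Lowering the rest in small steps.

```bash
python3 -m handwheel '[{"dx":0,"dy":0,"dz":0.3,"roll":0},{"dx":0,"dy":0,"dz":0.3,"roll":0},{"dx":0,"dy":0,"dz":0.2,"roll":0},{"dx":0,"dy":0,"dz":0,"roll":0},{"dx":0,"dy":0,"dz":0,"roll":0}]'; python3 -m handwheel '[{"dx":0,"dy":0,"dz":0.08,"roll":0},{"dx":0,"dy":0,"dz":0,"roll":0},{"dx":0,"dy":0,"dz":0,"roll":0}]' |grep -E "tcp|for"; python3 -m handwheel '[{"dx":0,"dy":0,"dz":0.05,"roll":0},{"dx":0,"dy":0,"dz":0,"roll":0},{"dx":0,"dy":0,"dz":0,"roll":0}]'|grep -E "tcp|for";python3 -m handwheel '[{"dx":0,"dy":0,"dz":0.05,"roll":0},{"dx":0,"dy":0,"dz":0,"roll":0},{"dx":0,"dy":0,"dz":0,"roll":0}]'|grep -E "tcp|for"
```

```text
clock: 38.4
tcp_pos: [0.5826, 0.0866, 0.0962]
orientation: [-0.0, 0.012, 1.0, 0.0]
wrist_force: [-0.1, -0.2, -3.1]
finger_gap: 0.0233
tcp_pos: [0.5827, 0.0866, 0.0948]
wrist_force: [-0.2, -0.5, -2.5]
tcp_pos: [0.5826, 0.0866, 0.0937]
wrist_force: [0.3, -0.3, -3.0]
tcp_pos: [0.5826, 0.0866, 0.0926]
wrist_force: [0.1, -0.2, -2.7]
```

```bash
for i in 1; do python3 -m handwheel '[{"dx":0,"dy":0,"dz":0.05,"roll":0},{"dx":0,"dy":0,"dz":0,"roll":0}]' |grep -E "tcp|for"; python3 -m handwheel '[{"dx":0,"dy":0,"dz":0.05,"roll":0},{"dx":0,"dy":0,"dz":0,"roll":0}]' |grep -E "tcp|for"; python3 -m handwheel '[{"dx":0,"dy":0,"dz":0.05,"roll":0},{"dx":0,"dy":0,"dz":0,"roll":0}]'|grep -E "tcp|for";done
```

```text
tcp_pos: [0.5826, 0.0866, 0.0915]
wrist_force: [0.0, 0.2, -2.0]
tcp_pos: [0.5827, 0.0865, 0.091]
wrist_force: [-1.2, 0.1, -0.5]
tcp_pos: [0.5828, 0.0865, 0.091]
wrist_force: [-3.9, -0.8, 5.8]
```

```bash
python3 -m handwheel '[{"dx":0,"dy":0,"dz":0.04,"roll":0},{"dx":0,"dy":0,"dz":0,"roll":0},{"dx":0,"dy":0,"dz":0,"roll":0},{"dx":0,"dy":0,"dz":0,"roll":0},{"dx":0,"dy":0,"dz":0,"roll":0},{"dx":0,"dy":0,"dz":0,"roll":0},{"dx":0,"dy":0,"dz":0,"roll":0},{"dx":0,"dy":0,"dz":0,"roll":0}]'|grep -E "tcp|for|clo";python3 -m handwheel '[{"dx":0,"dy":0,"dz":0,"roll":0},{"dx":0,"dy":0,"dz":0,"roll":0},{"dx":0,"dy":0,"dz":0,"roll":0},{"dx":0,"dy":0,"dz":0,"roll":0},{"dx":0,"dy":0,"dz":0,"roll":0},{"dx":0,"dy":0,"dz":0,"roll":0},{"dx":0,"dy":0,"dz":0,"roll":0},{"dx":0,"dy":0,"dz":0,"roll":0}]'|grep -E "tcp|for|clo"
python3 go.py
python3 - <<'E'
from h import *
import pickle
cv2.imwrite('pics/w22.png',env.read_camera('wrist'))
cv2.imwrite('pics/s22.png',cv2.resize(env.read_camera('side')[120:250,280:440],(720,585),interpolation=cv2.INTER_CUBIC))
E
python3 -m handwheel '[{"dx":0,"dy":0,"dz":0,"roll":0},{"dx":0,"dy":0,"dz":0,"roll":0},{"dx":0,"dy":0,"dz":0,"roll":0},{"dx":0,"dy":0,"dz":0,"roll":0},{"dx":0,"dy":0,"dz":0,"roll":0},{"dx":0,"dy":0,"dz":0,"roll":0},{"dx":0,"dy":0,"dz":0,"roll":0},{"dx":0,"dy":0,"dz":0,"roll":0}]'|grep -E "tcp|for|clo"
```

```text
clock: 40.32
tcp_pos: [0.5829, 0.0865, 0.091]
wrist_force: [-4.7, -0.7, 11.1]
clock: 40.98
tcp_pos: [0.5829, 0.0865, 0.091]
wrist_force: [-5.3, -1.4, 10.5]
t 40.98 tcp [582.9  86.5  91. ] psi 88.68 tilt 0.0016 -0.0001 F [-5.3 -1.4 10.5] gap 23.4 j [ 0.01  0.42 -0.16  0.99 -0.    0.03]
clock: 41.75
tcp_pos: [0.5829, 0.0865, 0.091]
wrist_force: [-4.8, -0.3, 10.2]
```

View pics/w22.png

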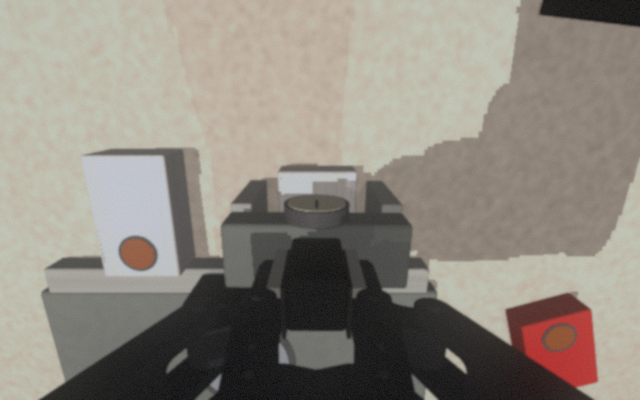

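View pics/s22.png

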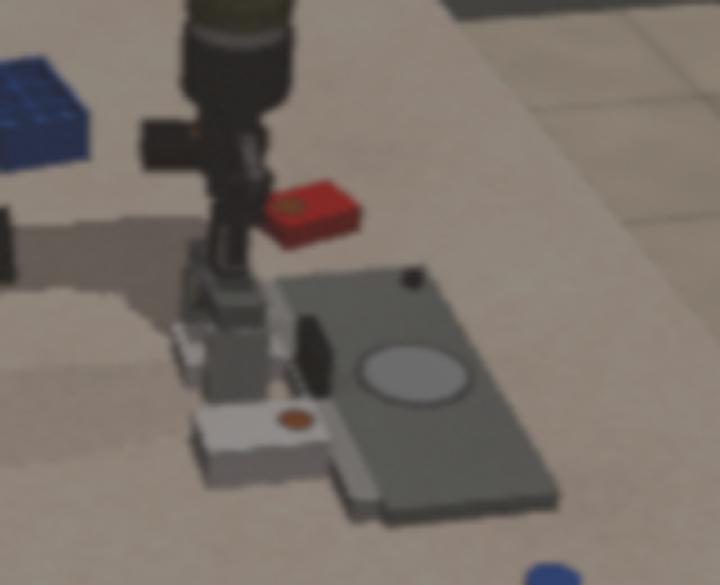

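```bash
python3 -m handwheel '[{"dx":0,"dy":0,"dz":-0.2,"roll":0},{"dx":0,"dy":0,"dz":-0.5,"roll":0},{"dx":0,"dy":0,"dz":-0.8,"roll":0},{"dx":0,"dy":0,"dz":-0.8,"roll":0},{"dx":0,"dy":0,"dz":-0.8,"roll":0},{"dx":0,"dy":0,"dz":-0.8,"roll":0},{"dx":0,"dy":0,"dz":0,"roll":0},{"dx":0,"dy":0,"dz":0,"roll":0}]'|grep -E "tcp|for|clo"
python3 go.py 574 -33 165 88.75
python3 - <<'E'
from h import *
cv2.imwrite('pics/t23.png',cv2.resize(env.read_camera('top')[110:260,200:400],(800,600),interpolation=cv2.INTER_CUBIC))
cv2.imwrite('pics/w23.png',env.read_camera('wrist'))
E
```

```text
clock: 42.42
tcp_pos: [0.5835, 0.0866, 0.1676]
wrist_force: [-0.1, -0.0, -4.7]
t 42.42 tcp [583.5  86.6 167.6] psi 88.68 tilt 0.0021 0.0002 F [-0.1 -0.  -4.7] gap 23.1 j [ 0.01  0.36 -0.04  1.17  0.    0.03]
roll units total (neg of dpsi) -0.011 if roll first:
 after-roll shifts [ 0.342 -5.99   0.129]
shifts now-frame [ 0.336 -5.99   0.127]
```

View pics/w23.png

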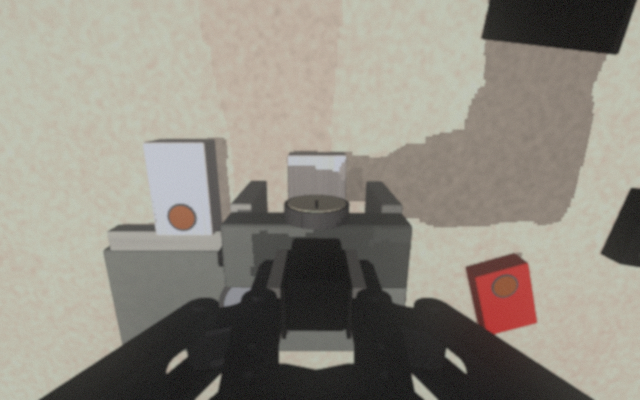

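```bash
python3 -m handwheel '[{"dx":0.06,"dy":-0.9,"dz":0,"roll":0},{"dx":0.06,"dy":-0.9,"dz":0,"roll":0},{"dx":0.06,"dy":-0.9,"dz":0,"roll":0},{"dx":0.06,"dy":-0.9,"dz":0,"roll":0},{"dx":0.06,"dy":-0.9,"dz":0,"roll":0},{"dx":0.06,"dy":-0.9,"dz":0,"roll":0},{"dx":0,"dy":-0.6,"dz":0,"roll":0},{"dx":0,"dy":0,"dz":0,"roll":0}]'|grep -E "tcp|for|clo"
python3 -m handwheel '[{"dx":0,"dy":0,"dz":0,"roll":0},{"dx":0,"dy":0,"dz":0,"roll":0}]'|grep -E "tcp|for|clo"
python3 go.py 574 -33 165 88.75
python3 - <<'E'
from h import *
cv2.imwrite('pics/w24.png',env.read_camera('wrist'))
E
```

```text
clock: 43.18
tcp_pos: [0.5721, -0.0354, 0.1656]
wrist_force: [-0.2, 0.4, -4.1]
clock: 43.35
tcp_pos: [0.5724, -0.0327, 0.1663]
wrist_force: [-0.9, -0.4, -4.7]
t 43.35 tcp [572.4 -32.7 166.3] psi 88.69 tilt -0.0010 0.0009 F [-0.9 -0.4 -4.7] gap 23.1 j [-0.2   0.34 -0.08  1.15  0.   -0.17]
roll units total (neg of dpsi) -0.010 if roll first:
 after-roll shifts [-0.081 -0.012  0.064]
shifts now-frame [-0.081 -0.012  0.064]
```

View pics/w24.png

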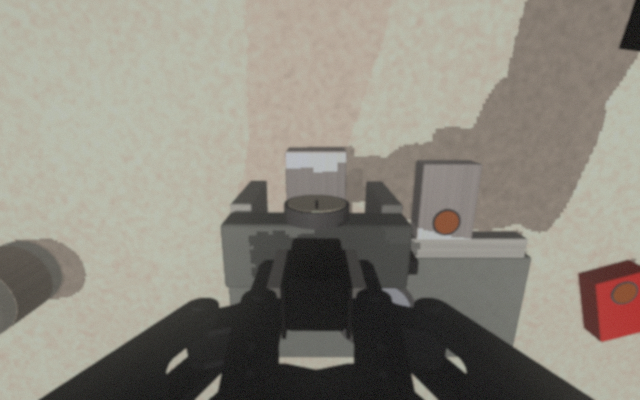

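Mid block is centred at columns 286–347 between legs at 224 and 410. Lowering now.

```bash
python3 -m handwheel '[{"dx":-0.05,"dy":0,"dz":0.8,"roll":0},{"dx":0,"dy":0,"dz":0.8,"roll":0},{"dx":0,"dy":0,"dz":0.8,"roll":0},{"dx":0,"dy":0,"dz":0.4,"roll":0},{"dx":0,"dy":0,"dz":0.3,"roll":0},{"dx":0,"dy":0,"dz":0.3,"roll":0},{"dx":0,"dy":0,"dz":0,"roll":0},{"dx":0,"dy":0,"dz":0,"roll":0}]'|grep -E "tcp|for|clo"; python3 -m handwheel '[{"dx":0,"dy":0,"dz":0.1,"roll":0},{"dx":0,"dy":0,"dz":0,"roll":0},{"dx":0,"dy":0,"dz":0,"roll":0}]'; python3 go.py 574 -33 91 88.75
```

```text
clock: 44.07
tcp_pos: [0.574, -0.033, 0.0994]
wrist_force: [-0.5, 0.2, -2.5]
clock: 44.32
tcp_pos: [0.5744, -0.0333, 0.0975]
orientation: [0.001, 0.012, 1.0, -0.0]
wrist_force: [0.8, 0.9, -2.6]
finger_gap: 0.0233
t 44.32 tcp [574.4 -33.3  97.5] psi 88.68 tilt 0.0016 -0.0000 F [ 0.8  0.9 -2.6] gap 23.3 j [-0.2   0.39 -0.19  1.    0.   -0.17]
roll units total (neg of dpsi) -0.012 if roll first:
 after-roll shifts [0.019 0.017 0.327]
shifts now-frame [0.02  0.017 0.327]
```

```bash
python3 -m handwheel '[{"dx":0,"dy":0,"dz":0.1,"roll":0},{"dx":0,"dy":0,"dz":0.1,"roll":0},{"dx":0,"dy":0,"dz":0.05,"roll":0},{"dx":0,"dy":0,"dz":0.05,"roll":0},{"dx":0,"dy":0,"dz":0,"roll":0},{"dx":0,"dy":0,"dz":0,"roll":0}]'|grep -E "tcp|for|clo"; python3 -m handwheel '[{"dx":0,"dy":0,"dz":0.05,"roll":0},{"dx":0,"dy":0,"dz":0,"roll":0}]'|grep -E "tcp|for|clo";python3 -m handwheel '[{"dx":0,"dy":0,"dz":0.05,"roll":0},{"dx":0,"dy":0,"dz":0,"roll":0}]'|grep -E "tcp|for|clo"
```

```text
clock: 44.82
tcp_pos: [0.574, -0.0334, 0.091]
wrist_force: [1.3, 0.0, -1.6]
clock: 44.98
tcp_pos: [0.5742, -0.0335, 0.091]
wrist_force: [-0.3, -0.6, 4.0]
clock: 45.15
tcp_pos: [0.5743, -0.0335, 0.0909]
wrist_force: [-1.8, -0.1, 10.7]
```

Soles are on the bench at 91 mm, same as before. Holding.

```bash
python3 -m handwheel '[{"dx":0,"dy":0,"dz":0.01,"roll":0},{"dx":0,"dy":0,"dz":0,"roll":0},{"dx":0,"dy":0,"dz":0,"roll":0},{"dx":0,"dy":0,"dz":0,"roll":0},{"dx":0,"dy":0,"dz":0,"roll":0},{"dx":0,"dy":0,"dz":0,"roll":0},{"dx":0,"dy":0,"dz":0,"roll":0},{"dx":0,"dy":0,"dz":0,"roll":0}]'|grep -E "tcp|for|clo";python3 -m handwheel '[{"dx":0,"dy":0,"dz":0,"roll":0},{"dx":0,"dy":0,"dz":0,"roll":0},{"dx":0,"dy":0,"dz":0,"roll":0},{"dx":0,"dy":0,"dz":0,"roll":0},{"dx":0,"dy":0,"dz":0,"roll":0},{"dx":0,"dy":0,"dz":0,"roll":0},{"dx":0,"dy":0,"dz":0,"roll":0},{"dx":0,"dy":0,"dz":0,"roll":0}]'|grep -E "tcp|for|clo"
python3 go.py
python3 - <<'E'
from h import *
cv2.imwrite('pics/w25.png',env.read_camera('wrist'))
cv2.imwrite('pics/s25.png',cv2.resize(env.read_camera('side')[120:250,280:440],(720,585),interpolation=cv2.INTER_CUBIC))
E
python3 -m handwheel '[{"dx":0,"dy":0,"dz":0,"roll":0},{"dx":0,"dy":0,"dz":0,"roll":0},{"dx":0,"dy":0,"dz":0,"roll":0},{"dx":0,"dy":0,"dz":0,"roll":0},{"dx":0,"dy":0,"dz":0,"roll":0},{"dx":0,"dy":0,"dz":0,"roll":0},{"dx":0,"dy":0,"dz":0,"roll":0},{"dx":0,"dy":0,"dz":0,"roll":0}]'|grep -E "tcp|for|clo"
```

```text
clock: 45.82
tcp_pos: [0.5743, -0.0335, 0.0909]
wrist_force: [-2.8, -0.5, 10.9]
clock: 46.48
tcp_pos: [0.5743, -0.0335, 0.091]
wrist_force: [-3.3, -0.6, 11.2]
t 46.48 tcp [574.3 -33.5  91. ] psi 88.68 tilt 0.0024 -0.0006 F [-3.3 -0.6 11.2] gap 23.2 j [-0.2   0.39 -0.2   0.98 -0.   -0.17]
clock: 47.25
tcp_pos: [0.5743, -0.0335, 0.0909]
wrist_force: [-2.7, -0.7, 12.2]
```

View pics/w25.png

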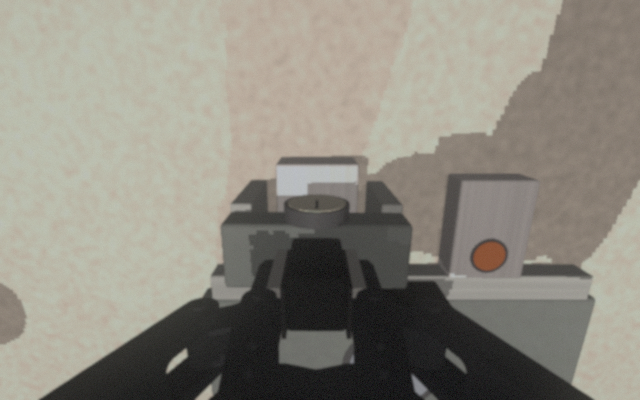

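View pics/s25.png

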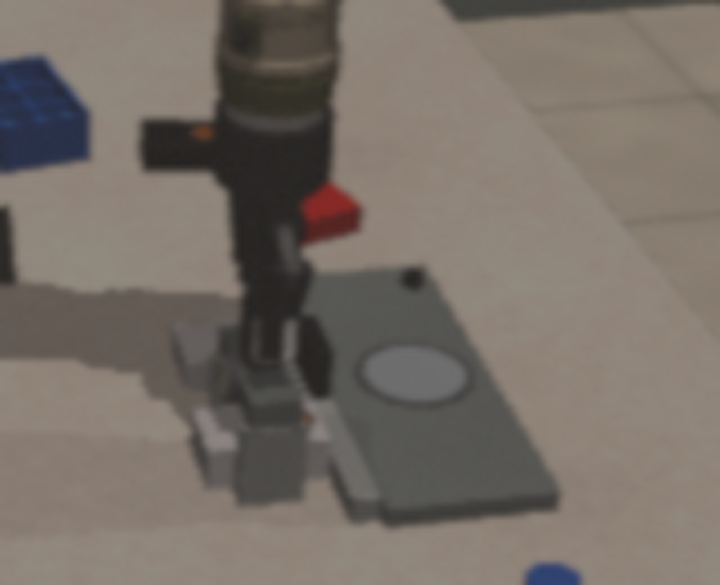

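```bash
python3 -m handwheel '[{"dx":0,"dy":0,"dz":-0.2,"roll":0},{"dx":0,"dy":0,"dz":-0.5,"roll":0},{"dx":0,"dy":0,"dz":-0.8,"roll":0},{"dx":0,"dy":0,"dz":-0.8,"roll":0},{"dx":0,"dy":0,"dz":-0.8,"roll":0},{"dx":0,"dy":0,"dz":-0.8,"roll":0},{"dx":0,"dy":0,"dz":-0.2,"roll":0.95},{"dx":0,"dy":0,"dz":0,"roll":0}]'|grep -E "tcp|for|clo"
python3 go.py 404.5 297 165 83
```

```text
clock: 47.92
tcp_pos: [0.5742, -0.0334, 0.1722]
wrist_force: [0.1, 0.4, -4.9]
t 47.92 tcp [574.2 -33.4 172.2] psi 82.84 tilt 0.0016 -0.0003 F [ 0.1  0.4 -4.9] gap 23.2 j [-0.2   0.34 -0.07  1.16 -0.   -0.07]
roll units total (neg of dpsi) -0.027 if roll first:
 after-roll shifts [10.432 15.361  0.359]
shifts now-frame [10.476 15.332  0.34 ]
```

```bash
python3 -m handwheel '[{"dx":0.68,"dy":1,"dz":0,"roll":0},{"dx":0.68,"dy":1,"dz":0,"roll":0},{"dx":0.68,"dy":1,"dz":0,"roll":0},{"dx":0.68,"dy":1,"dz":0,"roll":0},{"dx":0.68,"dy":1,"dz":0,"roll":0},{"dx":0.68,"dy":1,"dz":0,"roll":0},{"dx":0.68,"dy":1,"dz":0,"roll":0},{"dx":0.68,"dy":1,"dz":0,"roll":0}]'|grep -E "tcp|for|clo"; python3 -m handwheel '[{"dx":0.68,"dy":1,"dz":0,"roll":0},{"dx":0.68,"dy":1,"dz":0,"roll":0},{"dx":0.68,"dy":1,"dz":0,"roll":0},{"dx":0.68,"dy":1,"dz":0,"roll":0},{"dx":0.68,"dy":1,"dz":0,"roll":0},{"dx":0.68,"dy":0.3,"dz":0,"roll":0},{"dx":0.68,"dy":0,"dz":0,"roll":0},{"dx":0,"dy":0,"dz":0,"roll":0}]'|grep -E "tcp|for|clo"
python3 -m handwheel '[{"dx":0.2,"dy":1,"dz":0,"roll":0},{"dx":0,"dy":1,"dz":0,"roll":0},{"dx":0,"dy":0,"dz":0,"roll":0},{"dx":0,"dy":0,"dz":0,"roll":0},{"dx":0,"dy":0,"dz":0,"roll":0}]'|grep -E "tcp|for|clo"
python3 go.py 404.5 297 95 83
python3 - <<'E'
from h import *
import pickle
c=env.calibration('wrist');im=env.read_camera('wrist');pickle.dump(c,open('pics/w26.pkl','wb'))
cv2.imwrite('pics/w26.png',im);cv2.imwrite('pics/t26.png',env.read_camera('top'))
E
```

```text
clock: 48.58
tcp_pos: [0.4836, 0.1396, 0.1697]
wrist_force: [0.9, -0.8, -4.2]
clock: 49.25
tcp_pos: [0.3997, 0.2552, 0.1697]
wrist_force: [-0.7, -1.2, -4.0]
clock: 49.67
tcp_pos: [0.4044, 0.2947, 0.1703]
wrist_force: [-0.0, -0.6, -3.2]
t 49.67 tcp [404.4 294.7 170.3] psi 82.97 tilt -0.0009 -0.0012 F [-0.  -0.6 -3.2] gap 23.0 j [ 0.47  0.2  -0.26  1.12 -0.    0.59]
roll units total (neg of dpsi) -0.005 if roll first:
 after-roll shifts [0.007 0.113 3.767]
shifts now-frame [0.004 0.118 3.767]
```

View pics/w26.png

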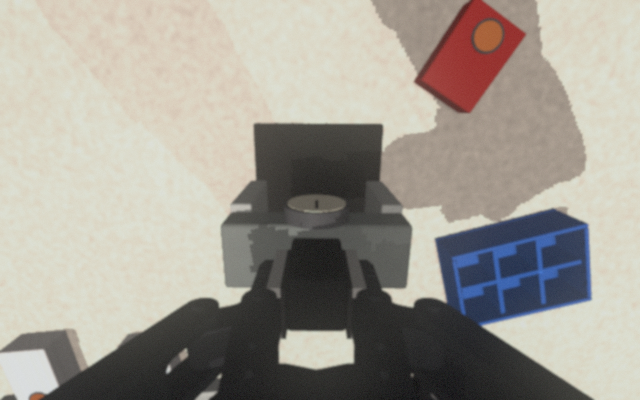

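View pics/t26.png

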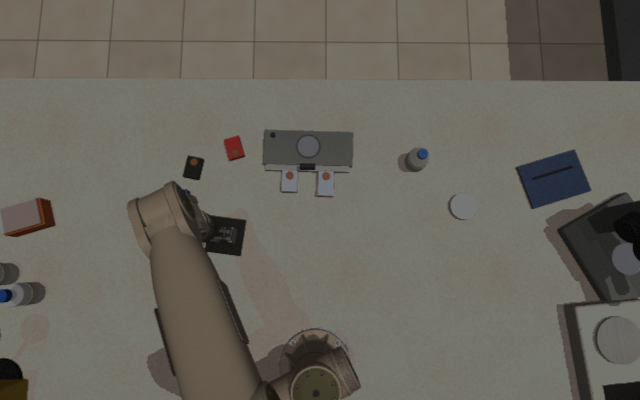

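```bash
python3 - <<'E'
from h import *
import pickle
c=pickle.load(open('pics/w26.pkl','rb'))
P=onz(c,[[254.5,124],[382.5,124]],.004)[:,:2]*1000
v=P[1]-P[0];u=v/np.linalg.norm(v);n=np.array([u[1],-u[0]])
print(P,np.linalg.norm(v),np.degrees(np.arctan2(v[1],v[0])),P.mean(0)+60*n)
E
```

```text
[[339.99847243 245.66369646]
 [354.34299504 362.04315536]] 117.26015428510586 82.97336405651704 [406.72009708 296.51358091]
```

```bash
python3 -m handwheel '[{"dx":-0.05,"dy":0.1,"dz":0.8,"roll":0},{"dx":0,"dy":0,"dz":0.8,"roll":0},{"dx":0,"dy":0,"dz":0.8,"roll":0},{"dx":0,"dy":0,"dz":0.6,"roll":0},{"dx":0,"dy":0,"dz":0.3,"roll":0},{"dx":0,"dy":0,"dz":0,"roll":0},{"dx":0,"dy":0,"dz":0,"roll":0},{"dx":0,"dy":0,"dz":0,"roll":0}]'|grep -E "tcp|for|clo"; python3 go.py 405.5 296.8 95 83
```

```text
clock: 50.43
tcp_pos: [0.4066, 0.2978, 0.1056]
wrist_force: [-0.2, -0.2, -3.7]
t 50.43 tcp [406.6 297.8 105.6] psi 82.96 tilt 0.0013 0.0007 F [-0.2 -0.2 -3.7] gap 23.1 j [ 0.47  0.25 -0.36  0.96  0.    0.6 ]
roll units total (neg of dpsi) -0.007 if roll first:
 after-roll shifts [ 0.047 -0.056  0.529]
shifts now-frame [ 0.048 -0.056  0.529]
```

```bash
python3 -m handwheel '[{"dx":0.04,"dy":-0.05,"dz":0.2,"roll":0},{"dx":0,"dy":0,"dz":0.15,"roll":0},{"dx":0,"dy":0,"dz":0.1,"roll":0},{"dx":0,"dy":0,"dz":0,"roll":0},{"dx":0,"dy":0,"dz":0,"roll":0}]'|grep -E "tcp|for|clo";python3 -m handwheel '[{"dx":0,"dy":0,"dz":0.05,"roll":0},{"dx":0,"dy":0,"dz":0,"roll":0}]'|grep -E "tcp|for|clo";python3 -m handwheel '[{"dx":0,"dy":0,"dz":0.05,"roll":0},{"dx":0,"dy":0,"dz":0,"roll":0}]'|grep -E "tcp|for|clo"; python3 go.py
```

```text
clock: 50.85
tcp_pos: [0.4048, 0.2968, 0.0956]
wrist_force: [-0.3, -0.8, -4.4]
clock: 51.02
tcp_pos: [0.4052, 0.2969, 0.095]
wrist_force: [-0.7, -0.1, -2.5]
clock: 51.18
tcp_pos: [0.4053, 0.2969, 0.095]
wrist_force: [-2.8, -2.6, 4.8]
t 51.18 tcp [405.3 296.9  95. ] psi 82.98 tilt 0.0012 0.0004 F [-2.8 -2.6  4.8] gap 23.1 j [ 0.47  0.26 -0.38  0.93 -0.    0.59]
```

```bash
python3 -m handwheel '[{"dx":0,"dy":0,"dz":-0.03,"roll":0},{"dx":0,"dy":0,"dz":0,"roll":0}]' - 20|grep -E "tcp|for|clo";python3 -m handwheel '[{"dx":0,"dy":0,"dz":0,"roll":0},{"dx":0,"dy":0,"dz":0,"roll":0},{"dx":0,"dy":0,"dz":0,"roll":0},{"dx":0,"dy":0,"dz":0,"roll":0},{"dx":0,"dy":0,"dz":0,"roll":0}]' 60;python3 -m handwheel '[{"dx":0,"dy":0,"dz":-0.5,"roll":0},{"dx":0,"dy":0,"dz":-1,"roll":0},{"dx":0,"dy":0,"dz":-1,"roll":0},{"dx":0,"dy":0,"dz":-1,"roll":0},{"dx":0,"dy":0,"dz":-1,"roll":0},{"dx":0,"dy":0,"dz":-1,"roll":0},{"dx":0,"dy":0,"dz":-1,"roll":0},{"dx":0,"dy":0,"dz":-1,"roll":0}]'
python3 -m handwheel '[{"dx":0.4,"dy":-0.9,"dz":0,"roll":0},{"dx":0,"dy":-1,"dz":0,"roll":0},{"dx":0,"dy":-1,"dz":0,"roll":0},{"dx":0,"dy":-1,"dz":0,"roll":0},{"dx":0,"dy":-1,"dz":0,"roll":0},{"dx":0,"dy":-1,"dz":0,"roll":0},{"dx":0,"dy":-1,"dz":0,"roll":0},{"dx":0,"dy":-1,"dz":0,"roll":0}]'
python3 -m handwheel '[{"dx":0,"dy":-0.5,"dz":0,"roll":0},{"dx":0,"dy":0,"dz":0,"roll":0},{"dx":0,"dy":0,"dz":0,"roll":0}]'
python3 - <<'E'
from h import *
import pickle
c=env.calibration('wrist');im=env.read_camera('wrist');pickle.dump(c,open('pics/w27.pkl','wb'))
cv2.imwrite('pics/w27.png',im);t=env.read_camera('top');cv2.imwrite('pics/t27.png',t)
cv2.imwrite('pics/t27z.png',cv2.resize(t[120:270,190:360],(680,600),interpolation=cv2.INTER_CUBIC))
s=env.read_camera('side');cv2.imwrite('pics/s27.png',cv2.resize(s[130:250,225:425],(800,480),interpolation=cv2.INTER_CUBIC))
E
python3 go.py
```

```text
clock: 51.35
tcp_pos: [0.4053, 0.2969, 0.0949]
wrist_force: [-1.6, -1.5, 4.0]
clock: 51.77
tcp_pos: [0.4051, 0.2969, 0.0943]
orientation: [0.0, 0.061, 0.998, 0.0]
wrist_force: [-0.2, 0.2, 0.7]
finger_gap: 0.0651
clock: 52.43
tcp_pos: [0.4049, 0.2968, 0.2462]
orientation: [0.0, 0.061, 0.998, 0.0]
wrist_force: [-0.2, -0.7, 0.4]
finger_gap: 0.0653
clock: 53.1
tcp_pos: [0.3775, 0.1401, 0.2451]
orientation: [0.0, 0.061, 0.998, 0.0]
wrist_force: [0.9, 0.6, -0.0]
finger_gap: 0.0653
clock: 53.35
tcp_pos: [0.3768, 0.131, 0.2448]
orientation: [0.0, 0.062, 0.998, 0.0]
wrist_force: [0.1, 0.7, 0.1]
finger_gap: 0.0654
t 53.50 tcp [376.7 131.7 244.4] psi 83.03 tilt 0.0003 0.0004 F [ 0.  -0.7 -0.5] gap 65.1 j [ 0.13 -0.03 -0.33  1.27  0.    0.26]
```

View pics/w27.png

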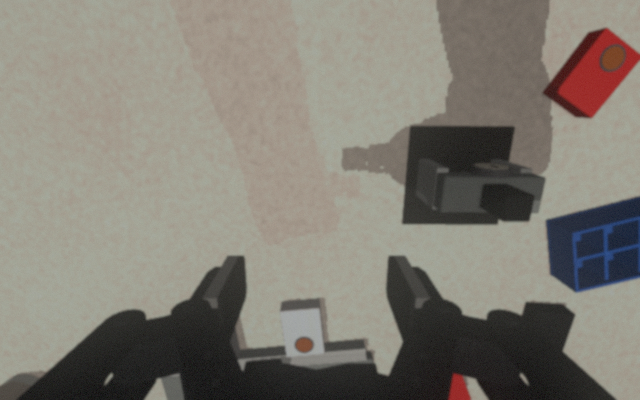

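View pics/t27z.png

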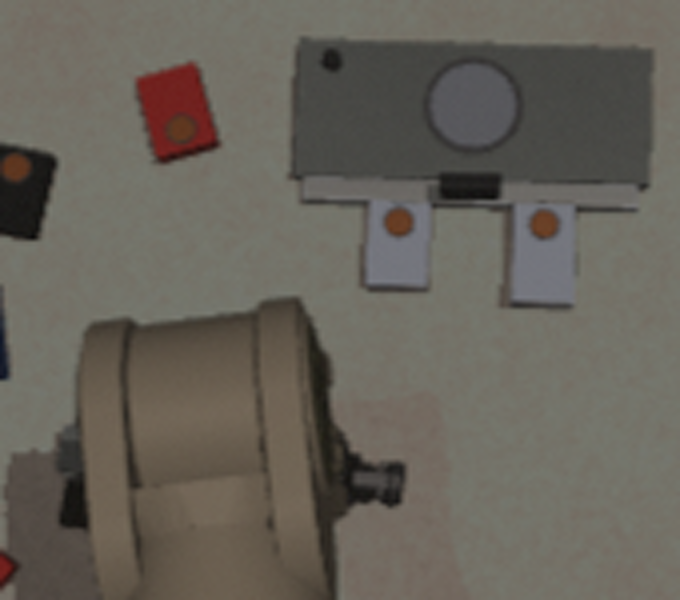

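View pics/s27.png

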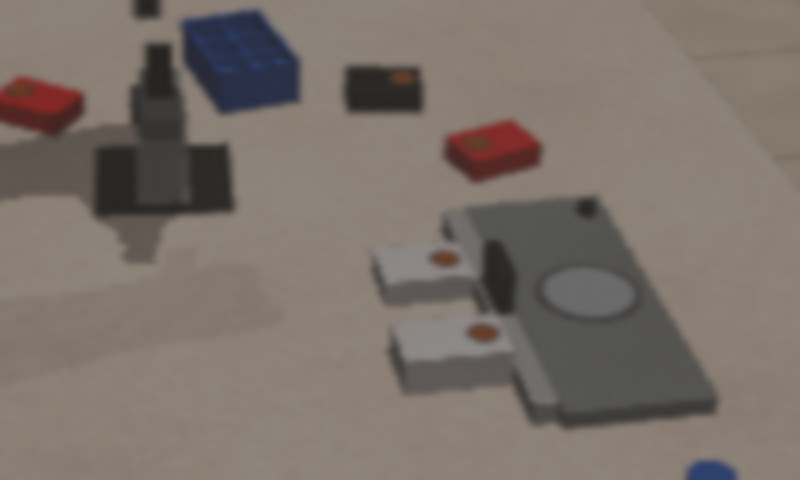

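Everything looks in place. For a last close check, I'll look down the seams with the camera above the bar.

```bash
python3 -m handwheel '[{"dx":-1,"dy":-0.4,"dz":0,"roll":1},{"dx":-1,"dy":-0.4,"dz":0,"roll":1},{"dx":-1,"dy":0,"dz":0,"roll":1},{"dx":-1,"dy":0,"dz":0,"roll":1},{"dx":-1,"dy":0.5,"dz":0,"roll":1},{"dx":0,"dy":0,"dz":0,"roll":1},{"dx":0,"dy":0,"dz":0,"roll":1},{"dx":0,"dy":0,"dz":0,"roll":1}]'|grep -E "tcp|for|clo"; python3 -m handwheel '[{"dx":0,"dy":0,"dz":0,"roll":1},{"dx":0,"dy":0,"dz":0,"roll":1},{"dx":0,"dy":0,"dz":0,"roll":1},{"dx":0,"dy":0,"dz":0,"roll":1},{"dx":0,"dy":0,"dz":0,"roll":1},{"dx":0,"dy":0,"dz":0,"roll":1},{"dx":0,"dy":0,"dz":0,"roll":0}]'|grep -E "tcp|for|clo"; python3 go.py 635 -40 215 -1.2
```

```text
clock: 54.17
tcp_pos: [0.4729, 0.0924, 0.2437]
wrist_force: [0.5, 0.2, 0.1]
clock: 54.75
tcp_pos: [0.4725, 0.0926, 0.2441]
wrist_force: [-0.7, 0.5, -0.1]
t 54.75 tcp [472.5  92.6 244.1] psi -1.08 tilt -0.0003 0.0003 F [-0.7  0.5 -0.1] gap 65.5 j [ 0.03  0.13 -0.16  1.28  0.    1.62]
roll units total (neg of dpsi) 0.020 if roll first:
 after-roll shifts [-6.457  8.262  1.454]
shifts now-frame [-6.475  8.249  1.45 ]
```

```bash
python3 -m handwheel '[{"dx":-0.8,"dy":1,"dz":0,"roll":0},{"dx":-0.8,"dy":1,"dz":0,"roll":0},{"dx":-0.8,"dy":1,"dz":0,"roll":0},{"dx":-0.8,"dy":1,"dz":0,"roll":0},{"dx":-0.8,"dy":1,"dz":0,"roll":0},{"dx":-0.8,"dy":1,"dz":0,"roll":0},{"dx":-0.8,"dy":1,"dz":0,"roll":0},{"dx":-0.8,"dy":1,"dz":0,"roll":0}]'|grep -E "tcp|for|clo"; python3 -m handwheel '[{"dx":0,"dy":0,"dz":0.3,"roll":0},{"dx":0,"dy":0,"dz":0.3,"roll":0},{"dx":0,"dy":0,"dz":0,"roll":0},{"dx":0,"dy":0,"dz":0,"roll":0}]'|grep -E "tcp|for|clo"
python3 - <<'E'
from h import *
import pickle
c=env.calibration('wrist');im=env.read_camera('wrist');pickle.dump(c,open('pics/w28.pkl','wb'))
cv2.imwrite('pics/w28.png',im)
cv2.imwrite('pics/w28z.png',cv2.resize(im[0:280,180:400],(630,800))[:600] if False else cv2.resize(im[0:300,190:390],(400,600),interpolation=cv2.INTER_CUBIC))
E
```

```text
clock: 55.42
tcp_pos: [0.6312, -0.0392, 0.2438]
wrist_force: [0.8, 0.5, 1.3]
clock: 55.75
tcp_pos: [0.629, -0.0381, 0.2315]
wrist_force: [-0.2, 0.1, -0.5]
```

View pics/w28.png

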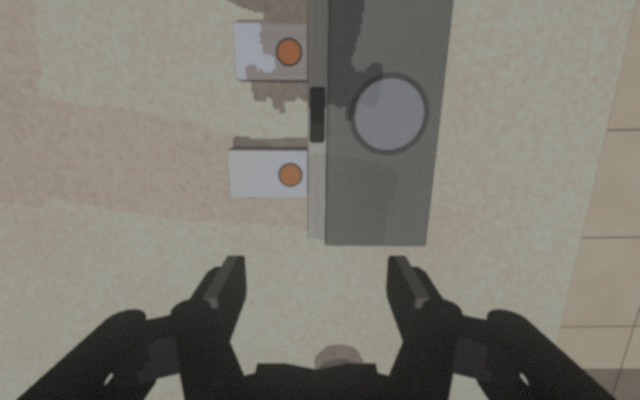

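View pics/w28z.png

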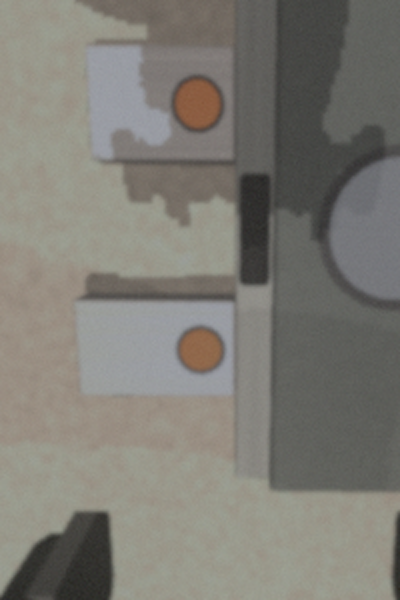

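The seams show no gap: the blocks meet the bar at column 308, square to it, and the bar sits against the base at column 327. Handing in.

```bash
python3 -c "
from workcell import env
print(env.get_state()['clock']); print(env.hand_in())"
```

```text
55.8
the job is handed in; nothing more can be done
None
```

The job was finished and handed in at 55.8 s. Only low_block and mid_block were there; tall_block was absent. The straightedge went flush along the base's front edge, and both blocks went end-on against its near side, about 120 mm apart.

- **Knocked block:** low_block had been knocked about 4 cm by the time I looked, before I picked it up, so I measured it again.
- **Gauge readings:** I lowered the gauge over low_block, then mid_block. Both times its legs stopped at the same height, pressing with about 10 to 12 N, and I held it there for more than two seconds. I never read the foot's travel, because the interface doesn't report it. That the foot rested on each block follows from the gauge being centred over it with both legs down.
- **Last checks:** the closing wrist picture shows no gap between bar and base or between blocks and bar, and the blocks look square. The gauge stands in the middle of its mat, to within about 2 mm, and the robot was touching nothing. I never moved near the bottle or dish, and they and the rack appear where they were in the later pictures.
- **Disagreement:** the top camera put the base's front edge about 6 to 8 mm nearer than the wrist camera did. Contact with the bar agreed with the wrist camera, so I used that. No check failed.

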